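# Fetch the sample jar from behind the bottles and weigh it

### The arm

A 6-joint arm with a two-finger parallel gripper is mounted at the origin on a cart in front of the work surface, level with it; the furniture and walls round the work are solid. World frame = base frame: x ahead of the robot, y to its left, z up, the work surface at z = 0. Lengths are in m, angles in rad, forces in N, time in s.
With the tool pointing down it reaches from about 0.275 to 0.825 m from the base axis. Payload 4.9 kg.
Tool frame: the origin (TCP) lies on the centre line of the jaws, within the pads' length; the fingertips stand 14 mm ahead of it and the grasp point (between the pads) lies 5 mm behind it; z points along the fingers, y is the direction in which the jaws open and shut (so a half turn about z gives the same grasp; the last joint's range is limited). The gripper opens to 85 mm and grips with 20 to 120 N. Pads are 22 mm wide; open, the fingers measure 114 mm over their backs; the gripper's body (76 mm by 85 mm) begins 54 mm behind the grasp point. The pads swing forward as they close: fully open they stand 13 mm farther back than shut.
Start: joints at [1.191, 0.326, -0.193, 1.052, 0, 1.437], TCP at [0.134, 0.533, 0.245] pointing down, gripper open.
Joint ranges: [-2.65, 2.65], [-0.97, 1.79], [-1.3, 1.35], [-1.93, 2.1], [-1.47, 1.37], [-3.14, 3.14]. Speed limits (rad/s): [2.57, 2.57, 3.14, 3.14, 3.14, 3.14].

### API

Orientations are given as a rotation vector (axis times angle).
In Python, from bench import status, eyes, workorder gives the robot as it stands.
- The arm moves only by the shell command python3 -m handwheel 'ROWS' [FORCE]. ROWS is JSON, a list of rows, each a list of 7 numbers: the turn, a rotation vector about the world's x, y, z in rad, then the shift along the world's x, y, z in m, then the closure, from 0 (fully open) to 1 (shut). In form: [[rx, ry, rz, tx, ty, tz, fingers], ...]. A call has 1 to 12 rows; each row is the pose to reach, as a shift and turn from the pose commanded when the call began; what a row does not reach only later rows make up. A row lasts 1/12 s, in which the tool goes at most 41.7 mm and 7.16 degrees, less where a joint would pass 70% of its speed; a pose out of reach is approached as far as the arm can. A call with a gripper value outside its range is refused whole. The fingers move at their own pace and stop on an object; FORCE is the grip in N (left out, the last holds). Time passes only in rows, so rows that repeat a pose let the fingers close. It gives the time, the measured TCP pose, the force and the opening at its end, in the units of the state.
- status.sense(): the state, without advancing time (a new reading comes with each control period).
- eyes.capture(name): name is "scene" or "side" or "wrist"; returns the picture (400x640x3 uint8, blue, green, red); there is no depth.
- eyes.camera_model(name): a dict with "fx", "fy", "cx", "cy" (pixels), "k1" (the pictures are not rectified: a ray, as slopes to the right and down, at radius r is drawn at 1 + k1 r^2 times it, then the intrinsics apply), "R" (3x3) and "t" (3): a world point X has camera coordinates R X + t. Camera axes: x right, y down, z forward; pixel columns grow to the right and rows downward; lengths in m; the calibration is good to about 2 mm. A picture is of the moment at which its call begins: read the wrist's pose just before it. camera_model takes no time and is no camera call; for the wrist camera it gives the pose at the moment of the call.
- workorder.hand_in(): hands the job in, once; it reports no verdict.
The state is a dict: "t": time; "joints": joint angles; "qd": joint speeds; "effort": joint torques, N m; "position": TCP position; "tool_rot": TCP orientation; "ft_force": force on the tool from outside, world axes, zero at the start; "moment": the same for the moment, N m; "finger_gap": finger opening in m.
Only numpy, scipy, OpenCV 4.12 (cv2) and the standard library are available. Lean on these libraries where they do the work, as an engineer would, in place of code of your own. Each camera call takes 0.05 s, during which the arm holds its last target.

### The job

The small orange-lidded specimen jar stands at the back of the grey bottle tray, hemmed in by two brown bottles and a glass staining jar. First clear these three onto the empty steel tray, standing upright, and while they all stand there set the specimen jar upright on the middle of the balance pan. Then put each of the three back upright on the very pad it came from, knocking nothing over and leaving the two droppers in the bottle tray where they are.

Things in the scene. Friction and masses are not known exactly. Their poses are not given: they have to be found in the camera images.
- bottle_tray: grey plastic tray fixed to the bench, 150 (x) x 260 (y) x 12 mm; origin under its centre, z up, -x edge towards the robot. Four black pads, tops 6 mm above the bench, centred (x, y mm) at front (-33, 0), left (30, 85), right (30, -85), back (30, 0). The specimen jar starts on the back pad, the three others one on each of the rest (varies).
- steel_tray: plain empty steel tray fixed to the bench, 110 (x) x 240 (y) mm, rim 15 mm high, inner floor 3 mm above the bench; origin under its centre, z up, long side along its y. The side area: it takes all three in a row along its y, 80 mm apart. It and the balance stand side by side beyond the bottle tray and the microscope, either one on the left
- pan (a point): centre of the top face of the balance's round steel pan, 94 mm across, 58 mm above the bench; z up. The balance (white, 120 x 180 mm, 42 mm high, display to the right of the pan) is fixed to the bench; the pan stands 16 mm above its housing
- specimen_jar: loose small jar with orange screw lid, 46 mm across the lid (z 42 to 56 mm), 40 mm across the body, 56 mm tall, 45 g; origin at the centre of its underside, z up along its axis. The lid is fixed: grip round it
- small_bottle: loose brown bottle with white cap, the smaller one: 60 mm across, 117 mm tall, about 190 g; origin at the centre of its underside, z up. Grip round the body; it counts as a straight solid 60 mm cylinder up to 110 mm, so the cap cannot be gripped
- large_bottle: loose brown bottle with blue cap, the larger one: 68 mm across, 134 mm tall, about 260 g; origin at the centre of its underside, z up. Grip round the body; it counts as a straight solid 68 mm cylinder up to 126 mm, so the cap cannot be gripped
- staining_jar: loose clear glass staining jar, rectangular, about 160 g: foot 52 (its x) x 58 (its y) mm, walls 44 x 52 mm, lid 48 x 56 mm at z 86 to 91 mm, a 16 mm round knob on it up to z 107 mm; origin at the centre of its underside, z up; starts turned up to 9 degrees against the bottle tray. The lid is fixed: grip across the lid's edges and upper walls
- dropper_tall: loose brown dropper bottle with black rubber teat, 29 mm across, 68 mm tall, in a front corner of the bottle tray; origin at the centre of its underside, z up. To be left alone
- dropper_short: loose small white dropper bottle with red cap, 29 mm across, 50 mm tall, in the other front corner of the bottle tray; origin at the centre of its underside, z up. To be left alone

How it is judged:
By the outcome, as a careful person would: the job done as asked, in the order asked, and still so for the second after the job is handed in, with the robot touching nothing.
It also fails if it takes over 144 s, if anything falls off the work surface, if the arm or the gripper's body presses on something with over 40 N, if the wrist force passes 120 N, or if a joint passes its speed limit or range.

## Working session

There is one attempt and no reset: what is moved stays moved. The work goes in short steps, Python scripts to look and compute and a shell command to move; the robot and the scene stay as the last step left them, time stands still between calls to the robot, and variables do not carry over. Pictures are saved under pics/ and viewed, and the job is handed in when it is done.

```bash
ls; mkdir -p pics; python3 - <<'E'
from bench import status, eyes
import cv2
print(status.sense())
for n in ("scene","side","wrist"):
    m=eyes.camera_model(n); print(n,m)
    cv2.imwrite(f"pics/{n}0.png",eyes.capture(n))
E
```

```text
pics
{'t': 0.0, 'joints': array([ 1.19077683e+00,  3.26937685e-01, -1.93596937e-01,  1.05202526e+00,
        4.03608746e-06,  1.43659369e+00]), 'qd': array([ 2.29598452e-04,  5.35721372e-04, -7.05662735e-04,  2.26551840e-03,
        6.59180449e-04,  9.30384534e-05]), 'effort': array([-3.81812715e-04, -4.43391716e+01,  2.62441260e+01,  1.51727046e-02,
       -1.32514683e-04,  6.78335596e-06]), 'position': array([0.13361597, 0.53293089, 0.24450025]), 'tool_rot': array([-3.85101194e-01, -3.11744323e+00,  2.67712323e-03]), 'ft_force': array([-0.14126493, -0.07188427, -0.73698799]), 'moment': array([-0.03102032,  0.0223018 ,  0.01976578]), 'finger_gap': 0.08483090832988795}
scene {'fx': 407.9287354586039, 'fy': 407.9287354586039, 'cx': 319.56792605406974, 'cy': 200.07643247918395, 'k1': -0.08764117404577616, 'R': array([[-0.95871024, -0.28419831, -0.01029528],
       [-0.19463105,  0.68210023, -0.70488157],
       [ 0.20734856, -0.6737734 , -0.70925029]]), 't': array([0.53226052, 0.06018452, 0.93024313])}
side {'fx': 474.46568349035323, 'fy': 474.46568349035323, 'cx': 318.96719602540526, 'cy': 196.04833007370587, 'k1': -0.09559358238776387, 'R': array([[-0.81582364,  0.57817129, -0.01223741],
       [ 0.37490877,  0.51266317, -0.77241173],
       [-0.44031262, -0.63473966, -0.63500422]]), 't': array([ 0.35890718, -0.18379899,  1.33483598])}
wrist {'fx': 275.3768440597999, 'fy': 275.3768440597999, 'cx': 323.30734924792097, 'cy': 198.99258905924322, 'k1': -0.02801827846225625, 'R': array([[ 0.24293904,  0.97003797, -0.00263895],
       [ 0.92369574, -0.23050042,  0.30603226],
       [ 0.29625463, -0.07678477, -0.95201748]]), 't': array([-0.55000367, -0.04081613,  0.38105796])}
```

View pics/scene0.png

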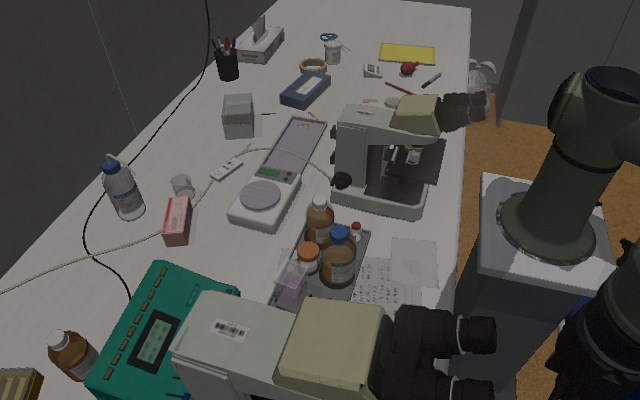

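View pics/side0.png

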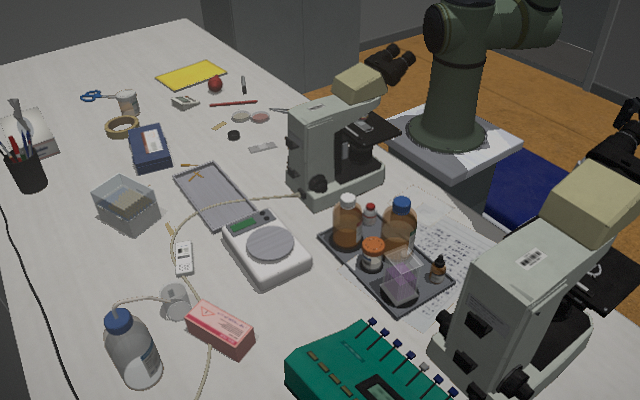

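View pics/wrist0.png

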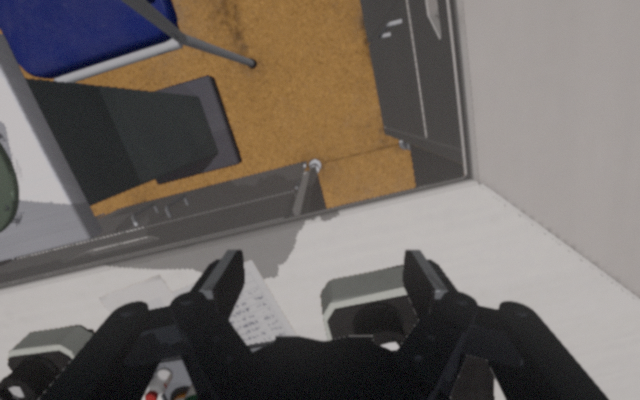

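```bash
cat > h.py <<'E'
import numpy as np, cv2
from bench import status, eyes
def ray(m,u,v):
    K=np.array([[m['fx'],0,m['cx']],[0,m['fy'],m['cy']],[0,0,1.]])
    p=cv2.undistortPoints(np.array([[[u,v]]],float),K,np.array([m['k1'],0,0,0.]))[0,0]
    R=np.array(m['R']);t=np.array(m['t'])
    d=R.T@np.array([p[0],p[1],1]); return -R.T@t,d
def onz(m,u,v,z):
    c,d=ray(m,u,v); return c+d*(z-c[2])/d[2]
def proj(m,X):
    X=np.atleast_2d(X).astype(float)
    K=np.array([[m['fx'],0,m['cx']],[0,m['fy'],m['cy']],[0,0,1.]])
    return cv2.projectPoints(X.reshape(-1,1,3),cv2.Rodrigues(np.array(m['R']))[0],np.array(m['t']).reshape(3,1),K,np.array([m['k1'],0,0,0.]))[0][:,0]
def crop(im,x0,y0,x1,y1,k,name):
    cv2.imwrite(name,cv2.resize(im[y0:y1,x0:x1],None,fx=k,fy=k,interpolation=cv2.INTER_CUBIC))
E
python3 - <<'E'
from h import *
s=cv2.imread('pics/scene0.png'); d=cv2.imread('pics/side0.png')
crop(s,220,110,400,310,4*0.75,'pics/sc.png')
crop(s,260,180,400,310,5,'pics/sc2.png')
crop(d,160,150,320,290,5,'pics/dc.png')
crop(d,310,180,460,325,4,'pics/dc2.png')
E
```

```text
(no output)
```

View pics/sc2.png

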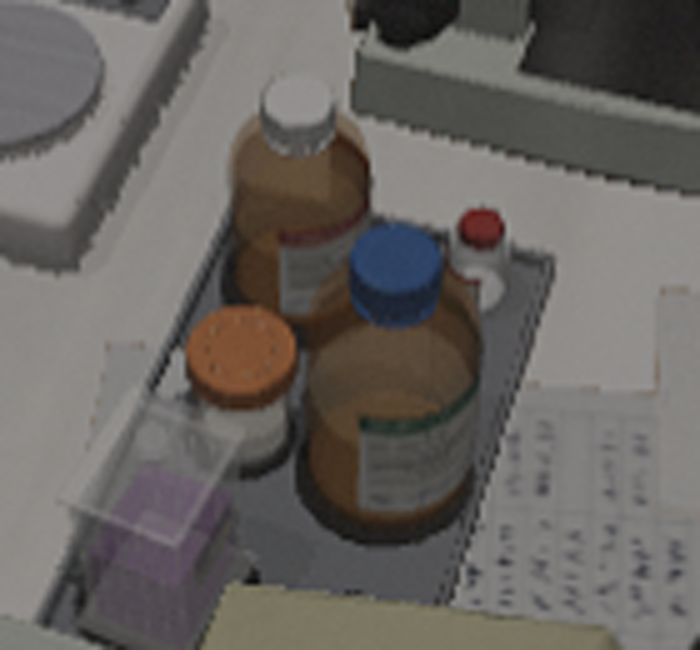

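View pics/sc.png

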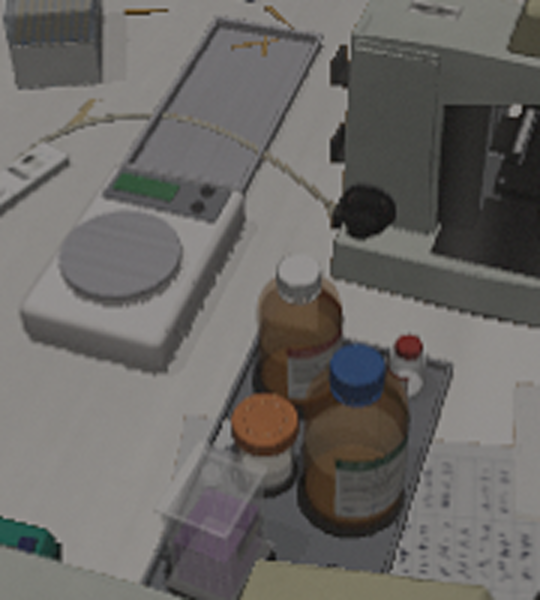

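View pics/dc.png

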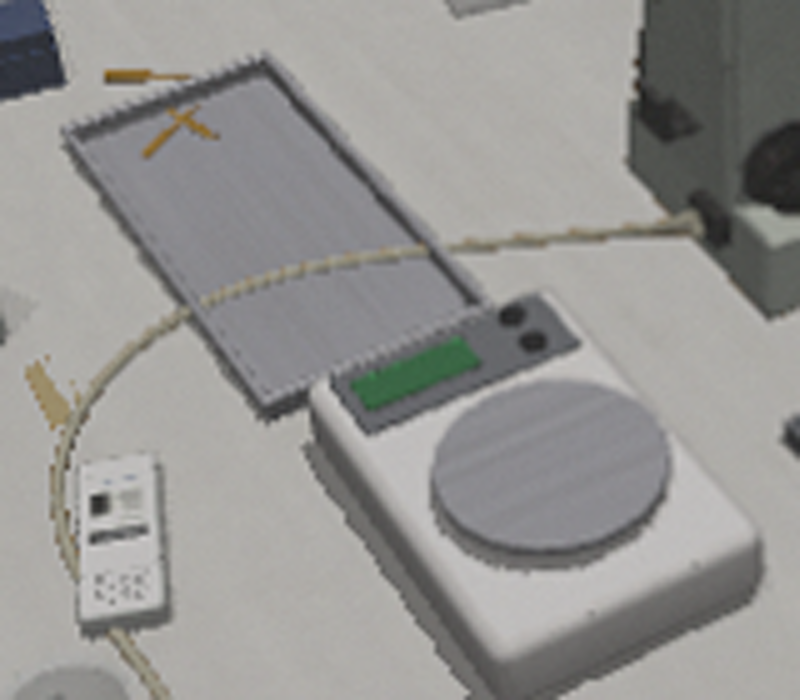

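View pics/dc2.png

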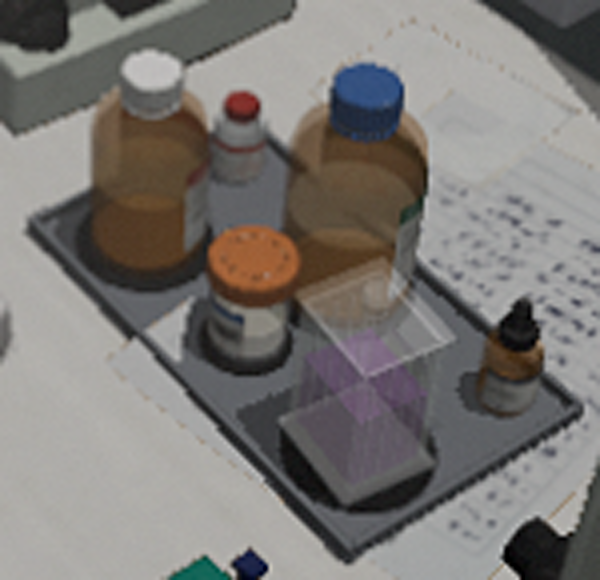

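```bash
cat > m1.py <<'E'
from h import *
from scipy.optimize import least_squares
S=eyes.camera_model('scene');D=eyes.camera_model('side')
s2=lambda u,v:(260+u/5,180+v/5); s1=lambda u,v:(220+u/3,110+v/3)
d1=lambda u,v:(160+u/5,150+v/5); d2=lambda u,v:(310+u/4,180+v/4)
def fit(obs,x0):
    def f(p):
        c,s=np.cos(p[2]),np.sin(p[2]);r=[]
        for m,uv,(x,y,z) in obs:
            r+=list(proj(m,[p[0]+c*x-s*y,p[1]+s*x+c*y,z])[0]-uv)
        return np.array(r)
    q=least_squares(f,x0); print(q.x,np.degrees(q.x[2]),np.round(q.fun,1)); return q.x
a,b=.075,.13
bt=fit([(S,s2(552,262),(-a,-b,.012)),(D,d2(30,225),(a,-b,.012)),(D,d2(345,552),(a,b,.012)),(D,d2(582,403),(-a,b,.012))],[.5,.2,0])
a,b=.055,.12
st=fit([(D,d1(66,132),(a,-b,.015)),(D,d1(267,55),(-a,-b,.015)),(D,d1(262,410),(a,b,.015)),(S,s1(217,19),(a,-b,.015)),(S,s1(322,37),(-a,-b,.015))],[.7,0,0])
def tri(p,q,z):
    r=fit([(S,p,(0,0,z)),(D,q,(0,0,z))],[.5,.2,0]); print(onz(S,*p,z)[:2],onz(D,*q,z)[:2]); return r
print('pan');tri(s1(121,255),d1(551,466),.058)
print('lid');tri(s2(243,347),d2(253,258),.062)
print('small');tri(s2(298,98),d2(153,72),.123)
print('large');tri(s2(396,258),d2(368,92),.140)
a,b=.024,.028
print('stain');fit([(S,s2(u,v),(x,y,.097)) for (u,v),(x,y) in zip([(250,425),(150,398),(62,503),(178,545)],[(-a,-b),(a,-b),(a,b),(-a,b)])]+[(D,d2(u,v),(x,y,.097)) for (u,v),(x,y) in zip([(378,262),(298,300),(370,377),(455,340)],[(-a,-b),(a,-b),(a,b),(-a,b)])],[.5,.2,0])
print('droppers');print(onz(S,*s2(482,228),.056),onz(D,*d2(241,103),.056),onz(D,*d2(521,305),.072))
c,s=np.cos(bt[2]),np.sin(bt[2])
for n,(x,y) in dict(front=(-33,0),left=(30,85),right=(30,-85),back=(30,0)).items():
    x/=1e3;y/=1e3;print(n,bt[0]+c*x-s*y,bt[1]+s*x+c*y)
E
python3 m1.py
```

```text
[ 0.47318542  0.2687569  -0.02858551] -1.6378291756452295 [ 0.2 -0.5 -1.6 -1.8  0.5  0.7  1.   0.7]
[ 0.66142145 -0.11700287 -0.02798688] -1.6035299789745476 [-0.1 -0.7  0.4 -0.1 -0.1 -0.7 -0.5  0.4 -0.7  0.6]
pan
[0.65522122 0.14218089 0.        ] 0.0 [-0.8  0.1  0.3 -0.8]
[0.65373448 0.14125061] [0.6567984  0.14380125]
lid
[0.49958321 0.26462131 0.        ] 0.0 [-0.3  0.7 -0.3 -0.8]
[0.49948672 0.2626485 ] [0.50065545 0.26663552]
small
[0.49956737 0.18317633 0.        ] 0.0 [-0.   1.1 -0.6 -0.7]
[0.50036662 0.1802358 ] [0.50004197 0.18553362]
large
[0.43834303 0.26822139 0.        ] 0.0 [-0.7  1.  -0.1 -1.6]
[0.43765168 0.26553506] [0.44138222 0.27186657]
stain
[ 0.50361625  0.34974062 -0.13793088] -7.902857271924408 [-0.1  1.6 -3.4 -1.7 -0.4  0.5  0.5  1.7  1.3 -1.8 -0.9 -2.1 -0.8 -0.4
  0.7 -1.1]
droppers
[0.42285069 0.16962331 0.056     ] [0.42701407 0.1706656  0.056     ] [0.42775259 0.37017731 0.072     ]
front 0.4401988983693471 0.26970008856942324
left 0.505602598081747 0.3528647208594191
right 0.5007437228791097 0.18293417230570794
back 0.5031731604804284 0.26789944658256354
```

```bash
cat >> h.py <<'E'
def tri2(p,q,a=None,b=None):
    S=a or eyes.camera_model('scene');D=b or eyes.camera_model('side')
    c1,d1=ray(S,*p);c2,d2=ray(D,*q)
    A=np.stack([d1,-d2],1);k=np.linalg.lstsq(A,c2-c1,rcond=None)[0]
    P,Q=c1+k[0]*d1,c2+k[1]*d2
    return np.round((P+Q)/2,3),round(np.linalg.norm(P-Q),3)
E
python3 - <<'E'
from h import *
s=cv2.imread('pics/scene0.png'); d=cv2.imread('pics/side0.png')
crop(s,320,80,490,230,4.5,'pics/a.png')
crop(d,270,20,420,220,4,'pics/b.png')
crop(s,170,280,500,400,2.4,'pics/c.png')
crop(d,420,150,640,400,2.4,'pics/d.png')
E
```

```text
(no output)
```

View pics/a.png

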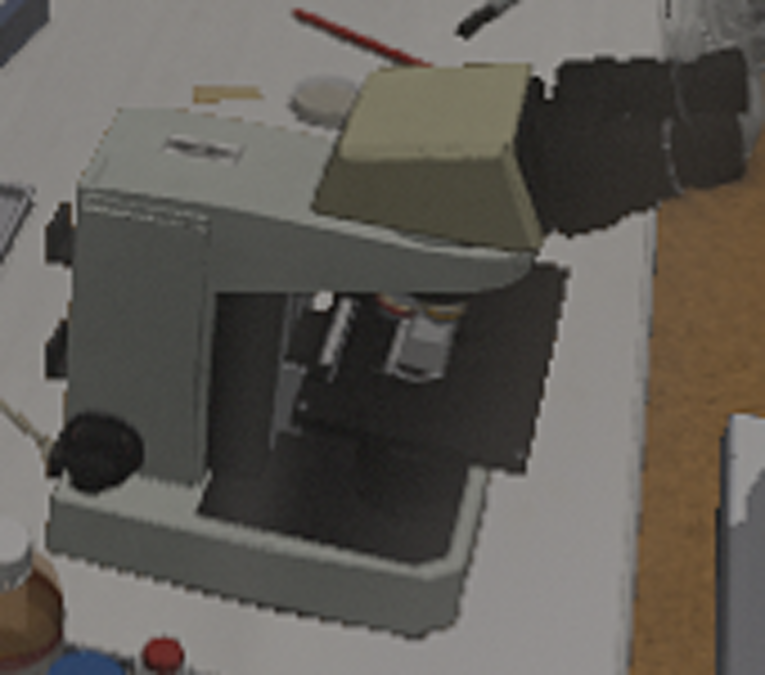

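View pics/b.png

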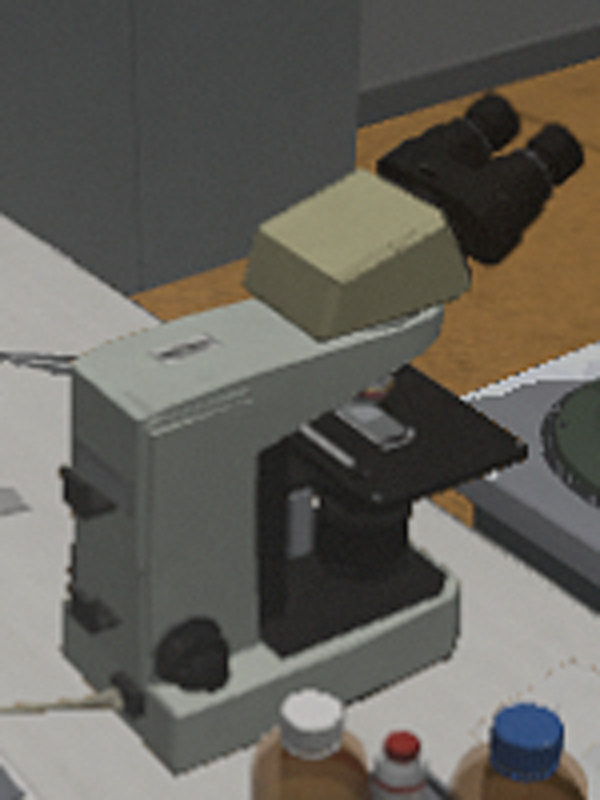

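View pics/c.png

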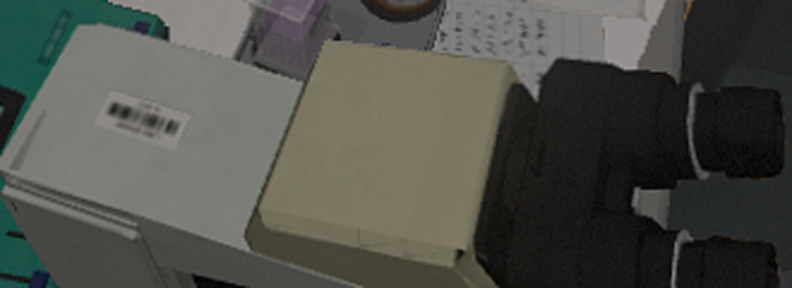

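View pics/d.png

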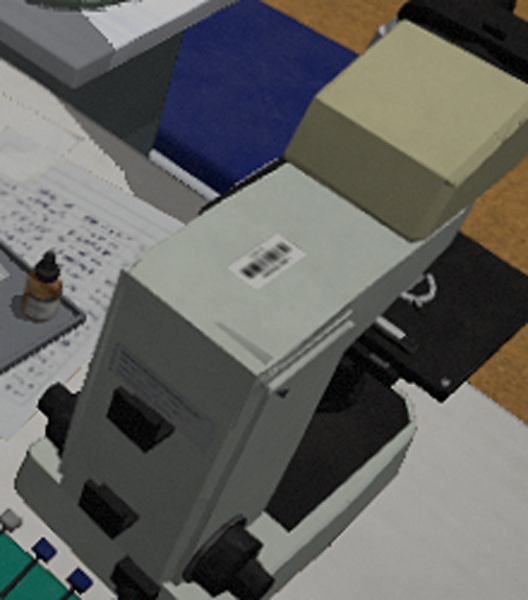

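```bash
python3 - <<'E'
from h import *
A=lambda u,v:(320+u/4.5,80+v/4.5);B=lambda u,v:(270+u/4,20+v/4)
C=lambda u,v:(170+u/2.4,280+v/2.4);D=lambda u,v:(420+u/2.4,150+v/2.4)
for n,p,q in [('h+-',(378,72),(262,233)),('h--',(530,65),(362,172)),('h++',(345,158),(342,280)),('h-+',(505,152),(445,212)),('p++',(80,187),(145,420)),('p+-',(118,110),(75,360)),('base++',(50,548),(178,772)),('knob',(95,450),(190,655)),('eye',(745,100),(500,110))]:
    print('R',n,*tri2(A(*p),B(*q)))
for n,p,q in [('h+-',(328,42),(318,95)),('h--',(510,60),(400,22)),('h++',(262,210),(450,185)),('p+-',(80,25),(125,268)),('p++',(5,165),(262,375))]:
    print('L',n,*tri2(C(*p),D(*q)))
S=eyes.camera_model('scene');Dm=eyes.camera_model('side')
for p in [(50,140),(100,117),(160,115),(200,122),(235,140),(270,165),(300,185),(330,208)]:
    u=(220+p[0]/3,110+p[1]/3)
    print(p,[tuple(int(k) for k in ((proj(Dm,onz(S,*u,z))[0]-[160,150])*5)) for z in (0,.02,.04,.06,.1)], np.round(onz(S,*u,.03),2))
E
```

```text
R h+- [ 0.377 -0.023  0.262] 0.005
R h-- [ 0.31 -0.02  0.28] 0.003
R h++ [0.381 0.051 0.263] 0.001
R h-+ [0.315 0.055 0.283] 0.002
R p++ [0.5   0.045 0.22 ] 0.003
R p+- [ 0.498 -0.022  0.223] 0.001
R base++ [0.505 0.073 0.009] 0.003
R knob [0.485 0.059 0.073] 0.002
R eye [ 0.218 -0.008  0.292] 0.008
L h+- [0.414 0.515 0.317] 0.001
L h-- [0.332 0.512 0.333] 0.003
L h++ [0.417 0.598 0.313] 0.005
L p+- [0.557 0.51  0.261] 0.001
L p++ [0.555 0.595 0.26 ] 0.005
(50, 140) [(53, 464), (92, 447), (133, 429), (176, 410), (269, 370)] [ 0.78 -0.    0.03]
(100, 117) [(81, 378), (119, 362), (158, 345), (200, 328), (289, 290)] [ 0.75 -0.04  0.03]
(160, 115) [(175, 309), (211, 295), (249, 279), (288, 262), (373, 227)] [ 0.7  -0.06  0.03]
(200, 122) [(254, 276), (289, 261), (326, 246), (364, 230), (447, 196)] [ 0.66 -0.06  0.03]
(235, 140) [(346, 262), (381, 247), (417, 232), (454, 216), (535, 183)] [ 0.63 -0.05  0.03]
(270, 165) [(450, 256), (483, 241), (519, 226), (555, 211), (635, 177)] [ 0.59 -0.02  0.03]
(300, 185) [(532, 249), (565, 235), (599, 220), (636, 205), (713, 171)] [ 0.55 -0.    0.03]
(330, 208) [(616, 247), (649, 232), (683, 217), (718, 202), (795, 168)] [0.52 0.02 0.03]
```

```bash
python3 - <<'E'
from h import *
s=cv2.imread('pics/scene0.png'); d=cv2.imread('pics/side0.png')
crop(s,240,105,340,190,8*.9,'pics/e.png')
crop(d,165,155,265,240,8*.85,'pics/f.png')
S=eyes.camera_model('scene');Dm=eyes.camera_model('side')
for p in [(160,115),(200,122),(235,140),(270,165)]:
    u=(220+p[0]/3,110+p[1]/3); print(onz(S,*u,.008))
for p in [(195,305),(260,280),(330,262),(430,250)]:
    print(onz(Dm,160+p[0]/5,150+p[1]/5,.008))
E
```

```text
[ 0.7149469  -0.08688802  0.008     ]
[ 0.67557611 -0.08703773  0.008     ]
[ 0.63615822 -0.07093591  0.008     ]
[ 0.59523086 -0.04625848  0.008     ]
[ 0.71325368 -0.08486782  0.008     ]
[ 0.68145071 -0.08326057  0.008     ]
[ 0.64938237 -0.07570161  0.008     ]
[ 0.60759907 -0.0558899   0.008     ]
```

View pics/e.png

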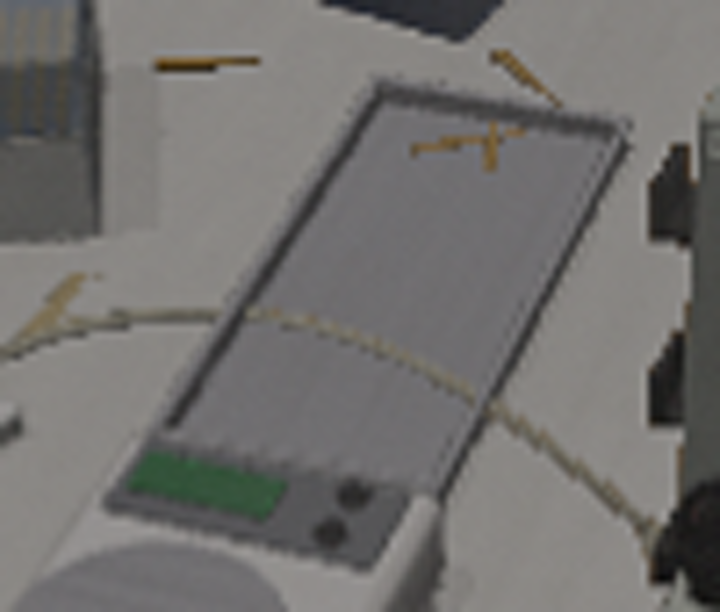

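View pics/f.png

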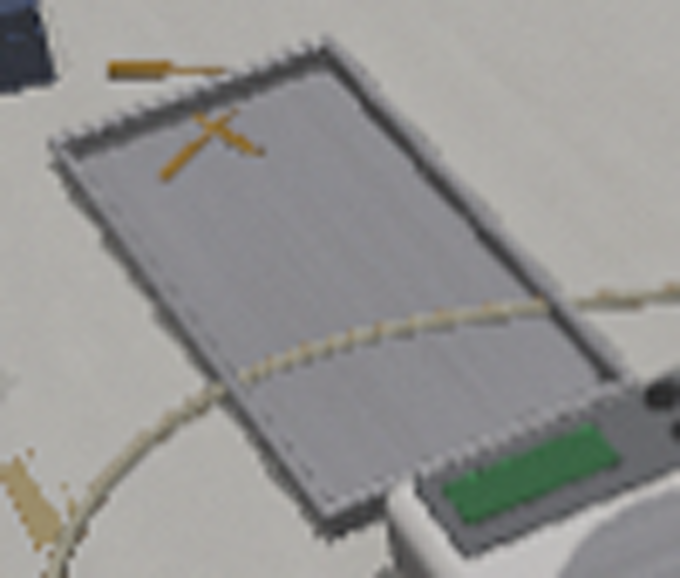

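```bash
python3 -m handwheel '[[0,0,0,0,-0.04,0.01,0],[0,0,0,0,-0.08,0.02,0],[0,0,0,0,-0.12,0.03,0],[0,0,0,0,-0.16,0.04,0],[0,0,0,0,-0.2,0.05,0],[0,0,-0.12,0.02,-0.235,0.06,0],[0,0,-0.24,0.055,-0.25,0.07,0],[0,0,-0.36,0.09,-0.26,0.08,0],[0,0,-0.48,0.125,-0.265,0.08,0],[0,0,-0.6,0.16,-0.265,0.08,0]]' 40; python3 - <<'E'
from h import *
S=eyes.camera_model('scene')
print(tri2((240+490/7.2,105+140/7.2),(165+215/6.8,155+130/6.8)))
E
```

```text
t: 0.98
position: [0.2955, 0.2672, 0.3263]
tool_rot: [1.3, 2.859, 0.003]
ft_force: [0.5, 0.8, 0.6]
finger_gap: 0.0853
(array([ 0.658, -0.225,  0.005]), np.float64(0.002))
```

```bash
python3 -m handwheel '[[0,0,-0.12,0.03,0,0,0],[0,0,-0.24,0.06,0,0,0],[0,0,-0.36,0.09,0,0,0],[0,0,-0.48,0.12,0,0,0],[0,0,-0.6,0.135,0,0,0],[0,0,-0.7,0.14,0,0,0],[0,0,-0.753,0.14,0,0,0],[0,0,-0.753,0.14,0,0,0]]'; python3 - <<'E'
from h import *
print(status.sense()['joints'])
m=eyes.camera_model('wrist');im=eyes.capture('wrist');np.save('w1.npy',m,allow_pickle=True)
cv2.imwrite('pics/w1.png',im)
cv2.imwrite('pics/s1.png',eyes.capture('side'))
E
```

```text
t: 1.65
position: [0.4341, 0.2682, 0.3246]
tool_rot: [-2.254, -2.188, 0.002]
ft_force: [-0.4, -0.3, -0.7]
finger_gap: 0.0855
[ 4.08716150e-01  2.11555666e-01 -1.43894291e-01  1.21672767e+00
  3.21589012e-05  2.00902235e+00]
```

View pics/w1.png

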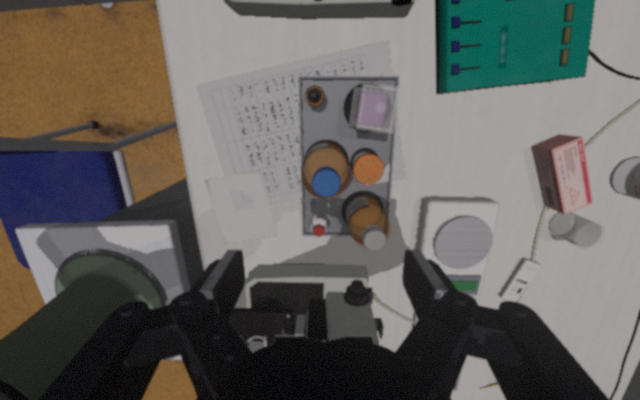

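View pics/s1.png

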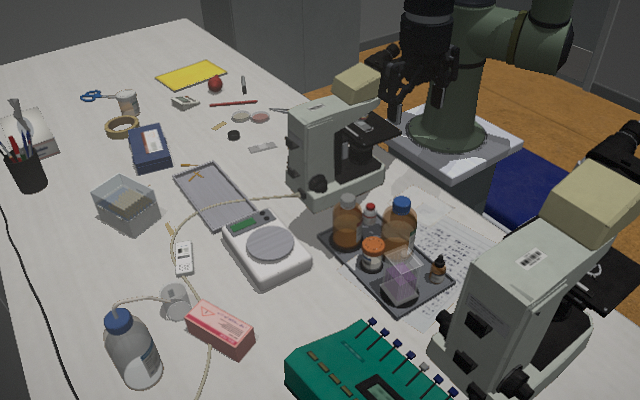

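```bash
python3 - <<'E'
from h import *
m=np.load('w1.npy',allow_pickle=True).item(); print(-np.array(m['R']).T@m['t'])
im=cv2.imread('pics/w1.png'); crop(im,270,60,510,310,3*.8,'pics/w1c.png');crop(im,290,60,410,260,3,'pics/w1d.png')
E
```

```text
[0.43737864 0.34778042 0.45378073]
```

View pics/w1d.png

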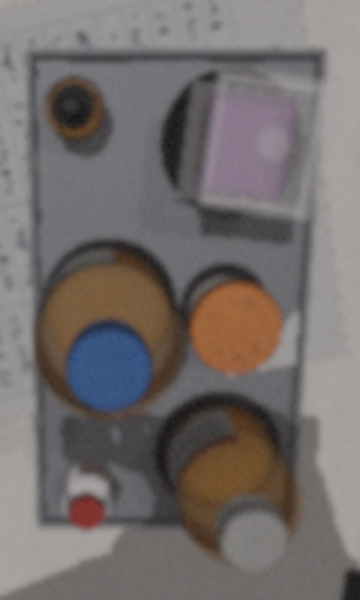

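View pics/w1c.png

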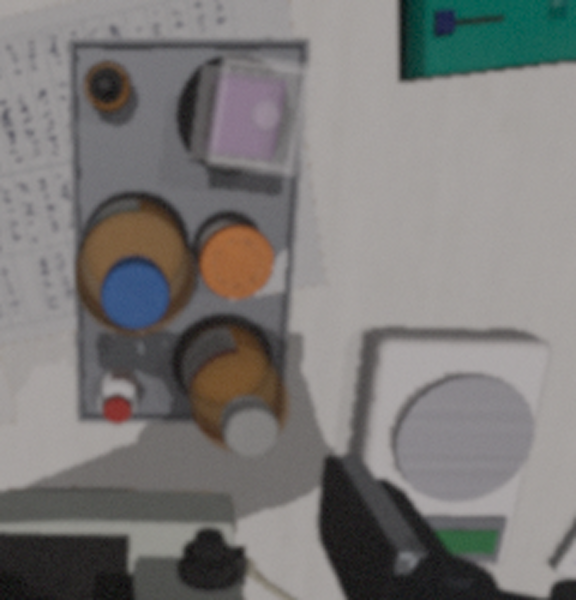

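```bash
python3 - <<'E'
from h import *
m=np.load('w1.npy',allow_pickle=True).item()
d=lambda u,v:(290+u/3,60+v/3); c=lambda u,v:(270+u/2.4,60+v/2.4)
for n,p,z in [('-+',d(31,54),.012),('++',d(325,53),.012),('--',d(41,524),.012),('blue',d(109,365),.140),('orange',d(235,327),.062),('white',d(252,541),.123),('pan',c(464,437),.058),('knob',d(272,146),.113),
 ('lid+-',d(307,218),.097),('lid--',d(206,206),.097),('lid-+',d(224,76),.097),('dtall',d(72,104),.074),('dshort',d(86,512),.056)]:
    print(n,np.round(onz(m,*p,z)[:2],4))
E
```

```text
-+ [0.404  0.3946]
++ [0.5495 0.3911]
-- [0.3961 0.14  ]
blue [0.4382 0.2676]
orange [0.4995 0.2648]
white [0.4995 0.1812]
pan [0.6554 0.1408]
knob [0.5046 0.3477]
lid+- [0.5235 0.3182]
lid-- [0.4808 0.3243]
lid-+ [0.4876 0.3751]
dtall [0.4254 0.3674]
dshort [0.4242 0.1669]
```

```bash
python3 -m handwheel '[[0,0,0,0.0045,0,-0.04,0],[0,0,0,0.0045,0,-0.08,0],[0,0,0,0.0045,0,-0.12,0],[0,0,0,0.0045,0,-0.155,0],[0,0,0,0.0045,0,-0.185,0],[0,0,0,0.0045,0,-0.21,0],[0,0,0,0.0045,0,-0.2285,0],[0,0,0,0.0045,0,-0.2285,0],[0,0,0,0.0045,0,-0.2285,0.3],[0,0,0,0.0045,0,-0.2285,1],[0,0,0,0.0045,0,-0.2285,1],[0,0,0,0.0045,0,-0.2285,1]]' 45
```

```text
t: 2.75
position: [0.439, 0.2689, 0.098]
tool_rot: [2.251, 2.19, 0.003]
ft_force: [0.3, -0.4, -3.1]
finger_gap: 0.067
```

```bash
python3 - <<'E'
from h import *
s=status.sense();print(s['t'],s['ft_force'],s['finger_gap'])
cv2.imwrite('pics/g1.png',eyes.capture('side')[80:400,200:600])
E
```

```text
2.75 [ 0.26730321 -0.39163663 -3.12345222] 0.06701132502364712
```

View pics/g1.png

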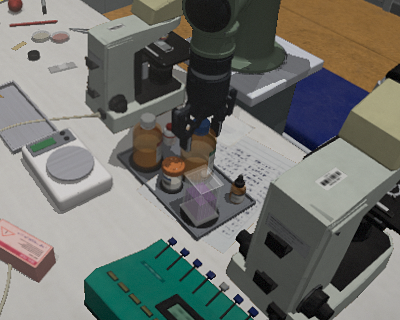

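```bash
python3 -m handwheel '[[0,0,0,0,0,0.015,1],[0,0,0,0,0,0.045,1],[0,0,0,0,0,0.08,1],[0,0,0,0,0,0.115,1],[0,0,0,0.02,0,0.14,1],[0,0,0,0.06,0,0.15,1],[0,0,0,0.1,0,0.15,1],[0,0,0,0.14,-0.005,0.15,1],[0,0,0,0.175,-0.03,0.15,1],[0,0,0,0.195,-0.065,0.15,1],[0,0,0,0.21,-0.1,0.15,1],[0,0,0,0.217,-0.14,0.15,1]]'
python3 -m handwheel '[[0,0,0,0,-0.04,0,1],[0,0,0,0,-0.08,0,1],[0,0,0,0,-0.12,0,1],[0,0,0,0,-0.16,0,1],[0,0,0,0,-0.195,0,1],[0,0,0,0,-0.215,0,1],[0,0,0,0,-0.215,0,1]]'
python3 - <<'E'
from h import *
m=eyes.camera_model('wrist');im=eyes.capture('wrist');np.save('w2.npy',m,allow_pickle=True)
cv2.imwrite('pics/w2.png',im)
cv2.imwrite('pics/s2.png',eyes.capture('scene')); print(status.sense()['ft_force'])
E
```

```text
t: 3.8
position: [0.6572, 0.1275, 0.2462]
tool_rot: [2.251, 2.191, 0.001]
ft_force: [0.7, 0.1, -2.5]
finger_gap: 0.0673
t: 4.38
position: [0.655, -0.0919, 0.2468]
tool_rot: [2.258, 2.182, -0.002]
ft_force: [-0.6, 0.6, -2.9]
finger_gap: 0.0673
[ 0.37912717  0.03009933 -2.89674499]
```

View pics/w2.png

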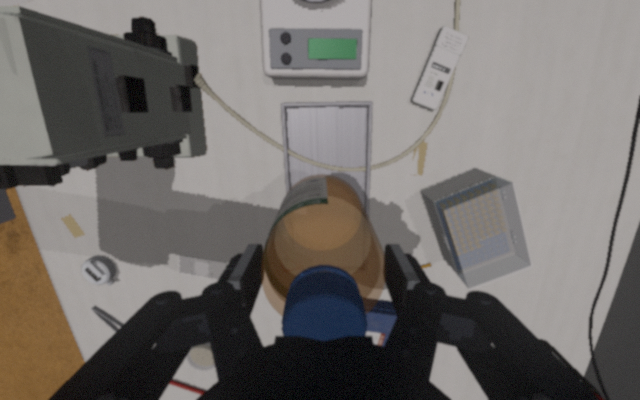

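View pics/s2.png

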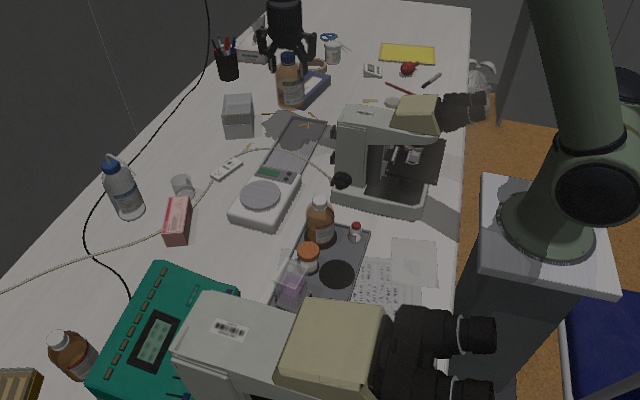

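```bash
python3 - <<'E'
from h import *
m=np.load('w2.npy',allow_pickle=True).item()
im=cv2.imread('pics/w2.png'); crop(im,180,80,480,280,2.5,'pics/w2c.png')
for p in [(282,102),(372,101)]: print(onz(m,*p,.015))
for p in [(285,150),(310,162),(340,167),(370,166)]: print(onz(m,*p,.005))
E
```

```text
[ 0.60757526 -0.0011995   0.015     ]
[ 0.71920111 -0.00375428  0.015     ]
[ 0.60543731 -0.0619284   0.005     ]
[ 0.63815912 -0.07929241  0.005     ]
[ 0.6787638 -0.0875478  0.005    ]
[ 0.71972172 -0.08751239  0.005     ]
```

View pics/w2c.png

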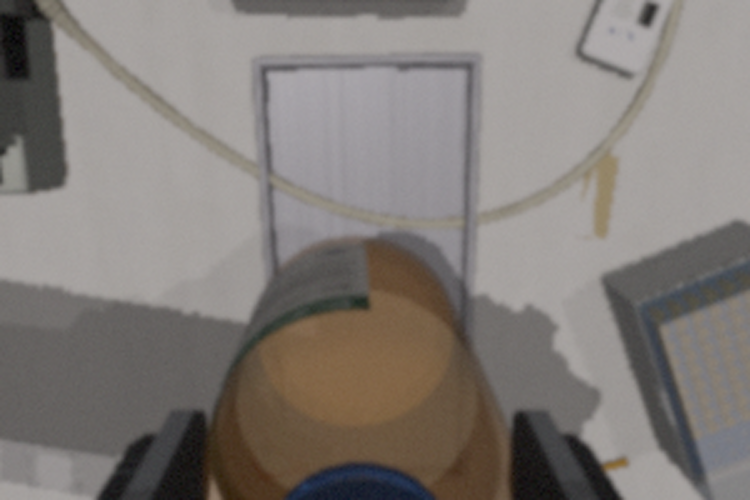

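```bash
python3 -m handwheel '[[0,0,0,0.003,-0.02,0,1],[0,0,0,0.005,-0.04,-0.01,1],[0,0,0,0.005,-0.04,-0.04,1],[0,0,0,0.005,-0.04,-0.075,1],[0,0,0,0.005,-0.04,-0.105,1],[0,0,0,0.005,-0.04,-0.13,1],[0,0,0,0.005,-0.04,-0.143,1],[0,0,0,0.005,-0.04,-0.149,1],[0,0,0,0.005,-0.04,-0.152,1],[0,0,0,0.005,-0.04,-0.1535,1],[0,0,0,0.005,-0.04,-0.1535,1]]'
```

```text
t: 5.4
position: [0.6604, -0.125, 0.0951]
tool_rot: [2.25, 2.192, 0.001]
ft_force: [-1.0, 0.6, -0.6]
finger_gap: 0.0669
```

```bash
python3 -m handwheel '[[0,0,0,0,0,0,1],[0,0,0,0,0,0,0.4],[0,0,0,0,0,0,0],[0,0,0,0,0,0,0],[0,0,0,0,0,0,0],[0,0,0,0,0,0.02,0],[0,0,0,0,0,0.05,0],[0,0,0,0,0,0.09,0],[0,0,0,0,0,0.13,0],[0,0,0,0,0.02,0.16,0],[0,0,0,0,0.06,0.16,0],[0,0,0,0,0.1,0.16,0]]'; python3 - <<'E'
from h import *
m=eyes.camera_model('wrist');im=eyes.capture('wrist');np.save('w3.npy',m,allow_pickle=True)
cv2.imwrite('pics/w3.png',im)
cv2.imwrite('pics/s3.png',eyes.capture('side'))
E
```

```text
t: 6.4
position: [0.6624, -0.0272, 0.2566]
tool_rot: [2.252, 2.182, 0.007]
ft_force: [-0.1, -0.3, -0.9]
finger_gap: 0.0852
```

View pics/w3.png

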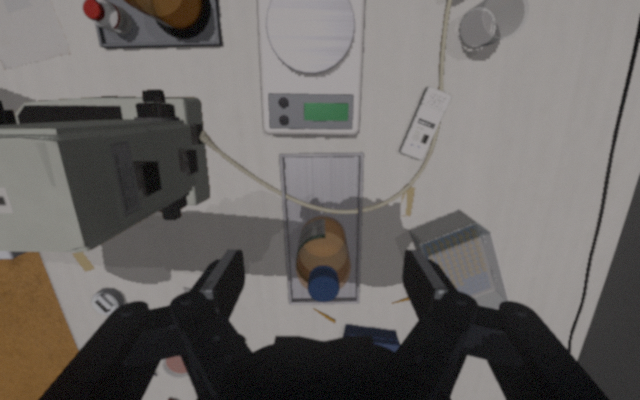

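View pics/s3.png

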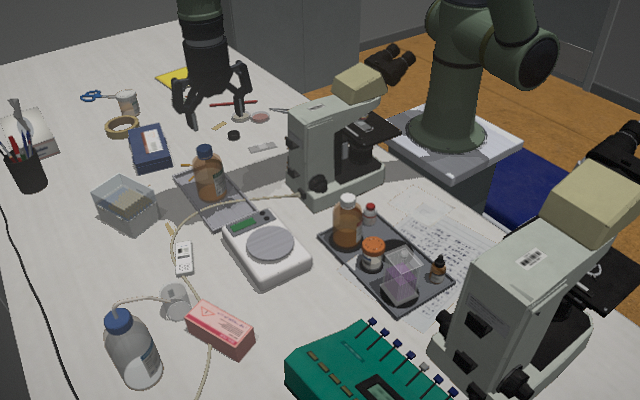

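```bash
python3 - <<'E'
from h import *
m=np.load('w3.npy',allow_pickle=True).item()
for p in [(280,154),(364,153),(289,302),(358,300)]: print(onz(m,*p,.015))
print('cap',onz(m,323,290,.137))
D=eyes.camera_model('side'); print(onz(D,209,150,.137))
E
```

```text
[ 0.60734555 -0.00215017  0.015     ]
[ 0.72032484 -0.00443986  0.015     ]
[ 0.60269241 -0.24074491  0.015     ]
[ 0.7142465  -0.24092113  0.015     ]
cap [ 0.66046695 -0.13015     0.137     ]
[ 0.6543755  -0.10967208  0.137     ]
```

```bash
python3 - <<'E'
from h import *
s=status.sense();q=s['joints'];p=s['position']
print(q,p)
d=[(.3269,-.1936,.13362,.53293,.2445,1.19078),(.21156,-.14389,.4341,.2682,.3246,.40872),(q[1],q[2],*p,q[0])]
A=[];b=[]
for j2,j3,x,y,z,j1 in d:
    r=x*np.cos(j1)+y*np.sin(j1); o=-x*np.sin(j1)+y*np.cos(j1); print(r,o)
    A.append([np.sin(j2),np.cos(j2-j3),0]);b.append(r)
    A.append([np.cos(j2),-np.sin(j2-j3),1]);b.append(z)
print(np.linalg.lstsq(np.array(A),np.array(b),rcond=None))
E
```

```text
[-0.14450674  0.5320294   0.14952389  1.18678192  0.00222939  1.44793955] [ 0.6606433  -0.02110989  0.25429213]
0.5444744358568638 0.07359536669077685
0.5049353998216491 0.07358187281492148
0.6567973665126164 0.07424562963678911
(array([ 0.52070793,  0.42632913, -0.03602043]), array([8.0530797e-05]), np.int32(3), array([2.47249067, 1.69206226, 0.15399743]))
```

```bash
python3 -m handwheel '[[0,0,0,0,0.04,0,0],[0,0,0,0,0.08,0,0],[0,0,0,-0.005,0.12,0,0],[0,0,0,-0.02,0.155,0,0],[0,0,0,-0.045,0.185,0,0],[0,0,0,-0.08,0.203,0,0],[0,0,0,-0.115,0.209,0,0],[0,0,0,-0.145,0.209,0,0],[0,0,0,-0.1606,0.209,-0.01,0],[0,0,0,-0.1606,0.209,-0.03,0],[0,0,0,-0.1606,0.209,-0.03,0]]'
python3 - <<'E'
from h import *
m=eyes.camera_model('wrist');im=eyes.capture('wrist');np.save('w4.npy',m,allow_pickle=True)
cv2.imwrite('pics/w4.png',im);print(status.sense()['position'])
E
```

```text
t: 7.42
position: [0.4974, 0.182, 0.2209]
tool_rot: [-2.25, -2.189, 0.005]
ft_force: [-0.3, 0.3, -0.8]
finger_gap: 0.0853
[0.49869217 0.18206845 0.22221457]
```

View pics/w4.png

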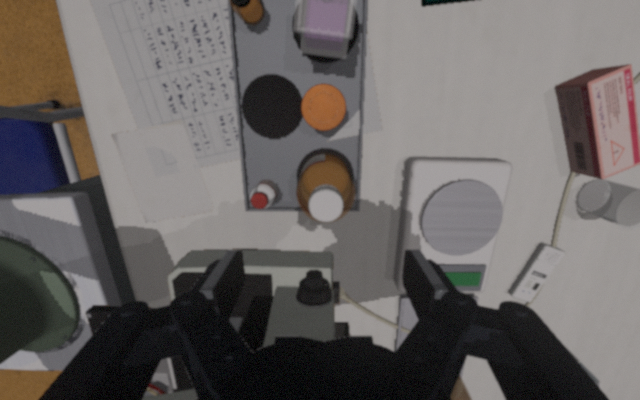

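```bash
python3 - <<'E'
from h import *
m=np.load('w4.npy',allow_pickle=True).item()
print('cap',onz(m,326,205,.123),'pad',onz(m,273,106,.006),onz(m,243,106,.006),onz(m,304,106,.006),'lid',onz(m,324.5,106,.062),'pan',onz(m,463,217,.058))
E
```

```text
cap [0.50024646 0.18257984 0.123     ] pad [0.439936   0.26798767 0.006     ] [0.40411953 0.26911379 0.006     ] [0.47680428 0.26690359 0.006     ] lid [0.50109772 0.26548857 0.062     ] pan [0.65658998 0.14129315 0.058     ]
```

```bash
python3 -m handwheel '[[0,0,0,0.0005,0,-0.04,0],[0,0,0,0.0005,0,-0.07,0],[0,0,0,0.0005,0,-0.1,0],[0,0,0,0.0005,0,-0.12,0],[0,0,0,0.0005,0,-0.1335,0],[0,0,0,0.0005,0,-0.1335,0],[0,0,0,0.0005,0,-0.1335,0.3],[0,0,0,0.0005,0,-0.1335,1],[0,0,0,0.0005,0,-0.1335,1],[0,0,0,0.0005,0,-0.1335,1],[0,0,0,0.0005,0,-0.1335,1]]'
```

```text
t: 8.38
position: [0.5015, 0.1827, 0.0914]
tool_rot: [2.251, 2.189, 0.004]
ft_force: [-0.6, -0.5, 6.9]
finger_gap: 0.0592
```

```bash
python3 -m handwheel '[[0,0,0,0,0,0.015,1],[0,0,0,0,0,0.045,1],[0,0,0,0,0,0.08,1],[0,0,0,0.015,0,0.115,1],[0,0,0,0.045,0,0.14,1],[0,0,0,0.08,0,0.155,1],[0,0,0,0.115,-0.005,0.17,1],[0,0,0,0.14,-0.03,0.18,1],[0,0,0,0.155,-0.065,0.19,1],[0,0,0,0.159,-0.105,0.19,1],[0,0,0,0.159,-0.145,0.19,1],[0,0,0,0.159,-0.185,0.19,1]]'
python3 -m handwheel '[[0,0,0,0,-0.04,0,1],[0,0,0,0,-0.08,0,1],[0,0,0,0,-0.12,0,1],[0,0,0,0,-0.155,0,1],[0,0,0,0,-0.182,0,1],[0,0,0,0,-0.196,0,1],[0,0,0,0,-0.196,0,1],[0,0,0,0,-0.196,-0.03,1],[0,0,0,0,-0.196,-0.05,1],[0,0,0,0,-0.196,-0.05,1]]'
python3 - <<'E'
from h import *
m=eyes.camera_model('wrist');im=eyes.capture('wrist');np.save('w5.npy',m,allow_pickle=True)
cv2.imwrite('pics/w5.png',im);s=status.sense();print(s['position'],s['ft_force'])
cv2.imwrite('pics/s5.png',eyes.capture('side')[80:300,100:340].repeat(2,0).repeat(2,1))
E
```

```text
t: 9.38
position: [0.6594, -0.0041, 0.2796]
tool_rot: [2.252, 2.191, -0.0]
ft_force: [0.8, -0.3, -2.2]
finger_gap: 0.059
t: 10.22
position: [0.6568, -0.196, 0.2249]
tool_rot: [-2.245, -2.186, 0.004]
ft_force: [-0.9, 0.1, -2.9]
finger_gap: 0.0587
[ 0.65764998 -0.19632364  0.22731383] [-1.0209813   0.64285732 -2.31390817]
```

View pics/w5.png

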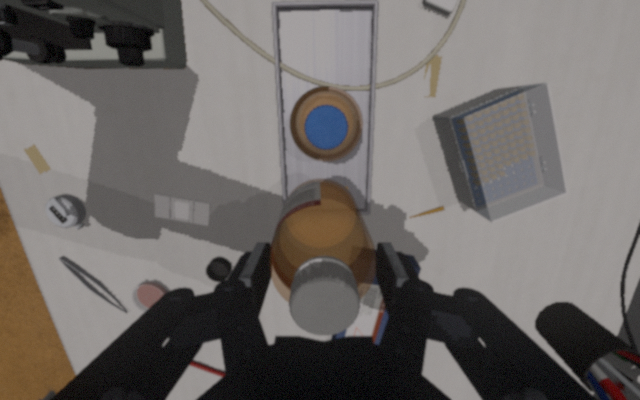

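View pics/s5.png

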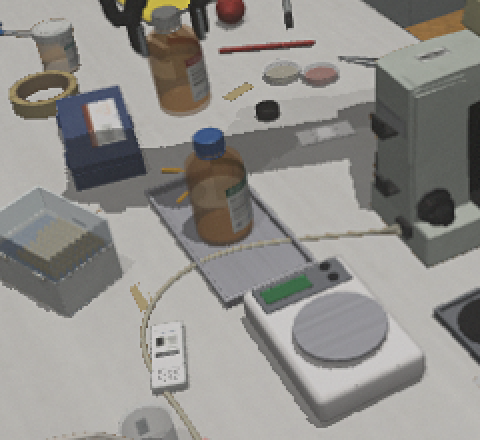

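```bash
python3 - <<'E'
from h import *
m=np.load('w5.npy',allow_pickle=True).item()
print('blue',onz(m,326,127,.137))
print(-np.array(m['R']).T@m['t'])
for y in (284,):pass
print('held cap edge', onz(m,325,332,.227-.0914+.123))
E
```

```text
blue [ 0.66075014 -0.12838536  0.137     ]
[ 0.66068177 -0.11701057  0.35436153]
held cap edge [ 0.65827253 -0.20817634  0.2586    ]
```

```bash
python3 -m handwheel '[[0,0,0,0,0,-0.04,1],[0,0,0,0,0,-0.075,1],[0,0,0,0,0,-0.105,1],[0,0,0,0,0,-0.125,1],[0,0,0,0,0,-0.133,1],[0,0,0,0,0,-0.138,1],[0,0,0,0,0,-0.141,1],[0,0,0,0,0,-0.1425,1],[0,0,0,0,0,-0.1425,1]]'
```

```text
t: 11.07
position: [0.6604, -0.1988, 0.089]
tool_rot: [2.25, 2.189, 0.002]
ft_force: [0.0, 0.2, -1.7]
finger_gap: 0.0593
```

```bash
python3 -m handwheel '[[0,0,0,0,0,-0.001,1],[0,0,0,0,0,-0.001,1]]';  python3 -m handwheel '[[0,0,0,0,0,0,0.4],[0,0,0,0,0,0,0],[0,0,0,0,0,0,0],[0,0,0,0,0,0,0],[0,0,0,0,0,0.02,0],[0,0,0,0,0,0.05,0],[0,0,0,0,0,0.09,0],[0,0,0,0,0,0.13,0],[0,0,0,0,0.02,0.16,0],[0,0,0,0,0.06,0.16,0],[0,0,0,0,0.1,0.16,0]]'; python3 - <<'E'
from h import *
m=eyes.camera_model('wrist');im=eyes.capture('wrist');np.save('w6.npy',m,allow_pickle=True)
cv2.imwrite('pics/w6.png',im)
cv2.imwrite('pics/s6.png',eyes.capture('side')[80:300,100:340].repeat(2,0).repeat(2,1))
E
```

```text
t: 11.23
position: [0.6604, -0.199, 0.0886]
tool_rot: [2.25, 2.188, 0.002]
ft_force: [-1.6, -0.0, 4.2]
finger_gap: 0.0593
t: 12.15
position: [0.6608, -0.0993, 0.2493]
tool_rot: [2.252, 2.183, 0.005]
ft_force: [0.6, 1.1, -1.3]
finger_gap: 0.0856
```

View pics/w6.png

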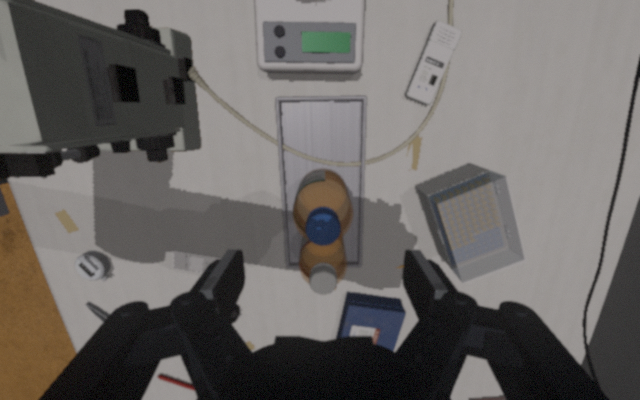

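View pics/s6.png

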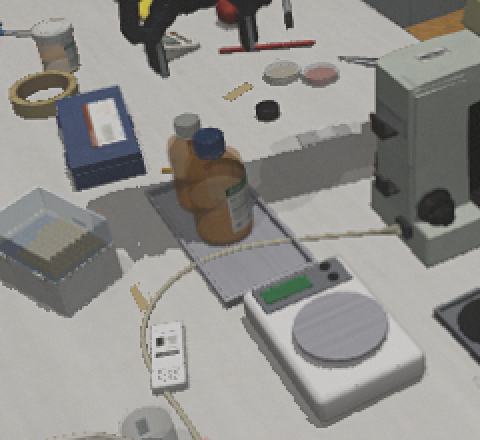

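```bash
python3 -m handwheel '[[0,0,0,0,0.04,0,0],[0,0,0,0,0.08,0,0],[0,0,0,0,0.12,0,0],[0,0,0,-0.005,0.16,0,0],[0,0,0,-0.01,0.2,0,0],[0,0,-0.03,-0.03,0.235,0,0],[0,0,-0.06,-0.05,0.27,0,0],[0,0,-0.09,-0.07,0.305,0,0],[0,0,-0.11,-0.09,0.34,0,0],[0,0,-0.11,-0.11,0.375,0,0],[0,0,-0.11,-0.13,0.41,0,0],[0,0,-0.11,-0.15,0.435,-0.01,0]]'
python3 -m handwheel '[[0,0,0,-0.005,0.013,-0.03,0],[0,0,0,-0.005,0.013,-0.03,0]]'
python3 - <<'E'
from h import *
m=eyes.camera_model('wrist');im=eyes.capture('wrist');np.save('w7.npy',m,allow_pickle=True)
cv2.imwrite('pics/w7.png',im);crop(im,240,120,440,300,4,'pics/w7c.png')
d=eyes.capture('side');cv2.imwrite('pics/d7.png',d);crop(d,310,180,460,325,4,'pics/d7c.png')
E
```

```text
t: 13.25
position: [0.5091, 0.3393, 0.2378]
tool_rot: [2.368, 2.064, 0.006]
ft_force: [-0.0, 0.7, 0.0]
finger_gap: 0.0856
t: 13.42
position: [0.5001, 0.3509, 0.2016]
tool_rot: [-2.363, -2.067, 0.01]
ft_force: [-1.2, -1.5, -1.4]
finger_gap: 0.0856
```

View pics/w7c.png

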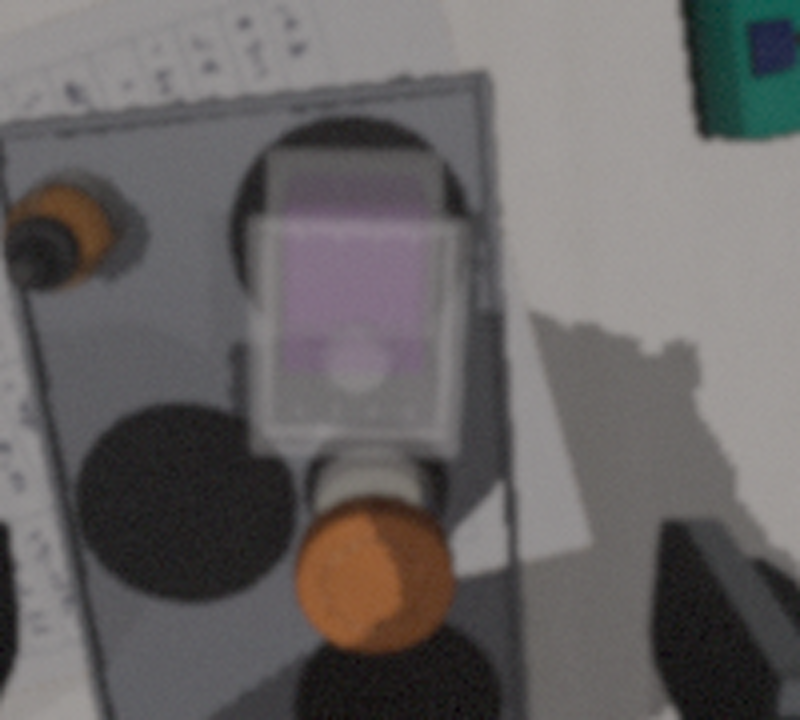

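View pics/d7c.png

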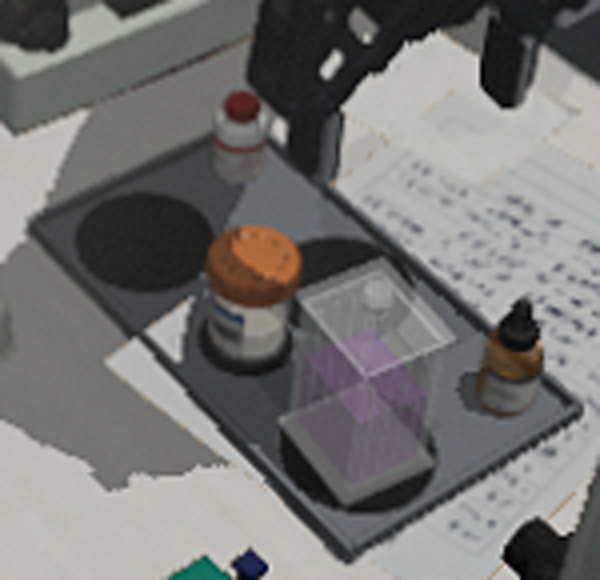

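```bash
python3 - <<'E'
from h import *
m=np.load('w7.npy',allow_pickle=True).item()
P=[onz(m,240+u/4,120+v/4,.097)[:2] for u,v in [(250,214),(469,219),(462,440),(256,450)]]
P=np.array(P);print(P,P.mean(0)); 
for a,b in ((0,1),(3,2),(3,0),(2,1)): 
    d=P[b]-P[a];print(np.linalg.norm(d),np.degrees(np.arctan2(d[1],d[0])))
print('knob',onz(m,240+356/4,120+358/4,.113)); print('lid',onz(m,240+375/4,120+578/4,.062))
s=status.sense();print(s['position'],s['joints'])
R=np.array(m['R']);print('cam x axis',R[0])
for p,n in [((190,502),'front'),((398,720),'right')]: print(n,onz(m,240+p[0]/4,120+p[1]/4,.006))
E
```

```text
[[0.4858982  0.38011737]
 [0.53280333 0.37280133]
 [0.52625199 0.3208938 ]
 [0.47855137 0.32458211]] [0.50587622 0.34959865]
0.04747226836294479 -8.865292051311608
0.04784300538695682 -4.4214290016679145
0.056019106439724416 82.46402553339574
0.05231931716965714 82.80662926815636
knob [0.50500124 0.35005089 0.113     ]
lid [0.50033134 0.26582964 0.062     ]
[0.5033675  0.34908587 0.20511181] [ 4.86225711e-01  4.71111787e-01 -7.75161234e-02  1.02523132e+00
 -6.62911590e-04  2.19401905e+00]
cam x axis [ 0.99116211 -0.13251718 -0.00607237]
front [0.44100113 0.26772593 0.006     ]
right [0.49900076 0.17343037 0.006     ]
```

```bash
python3 -m handwheel '[[0,0,0,0.001,0.0005,-0.035,0],[0,0,0,0.001,0.0005,-0.065,0],[0,0,0,0.001,0.0005,-0.09,0],[0,0,0,0.001,0.0005,-0.11,0],[0,0,0,0.001,0.0005,-0.1185,0],[0,0,0,0.001,0.0005,-0.1185,0],[0,0,0,0.001,0.0005,-0.1185,0.4],[0,0,0,0.001,0.0005,-0.1185,1],[0,0,0,0.001,0.0005,-0.1185,1],[0,0,0,0.001,0.0005,-0.1185,1],[0,0,0,0.001,0.0005,-0.1185,1]]' 40
```

```text
t: 14.43
position: [0.5066, 0.3506, 0.0899]
tool_rot: [2.369, 2.062, 0.006]
ft_force: [-0.6, -0.4, 6.4]
finger_gap: 0.048
```

```bash
python3 -m handwheel '[[0,0,0,0,0,0,1],[0,0,0,0,0,0.015,1],[0,0,0,0,0,0.04,1],[0,0,0,0,0,0.04,1]]'
python3 - <<'E'
from h import *
m=eyes.camera_model('wrist');im=eyes.capture('wrist');np.save('w8.npy',m,allow_pickle=True)
cv2.imwrite('pics/w8.png',im)
d=eyes.capture('side');crop(d,310,130,460,325,3,'pics/d8c.png')
E
```

```text
t: 14.77
position: [0.5075, 0.3514, 0.1323]
tool_rot: [2.368, 2.062, 0.01]
ft_force: [1.2, 0.8, -1.3]
finger_gap: 0.0479
```

View pics/d8c.png

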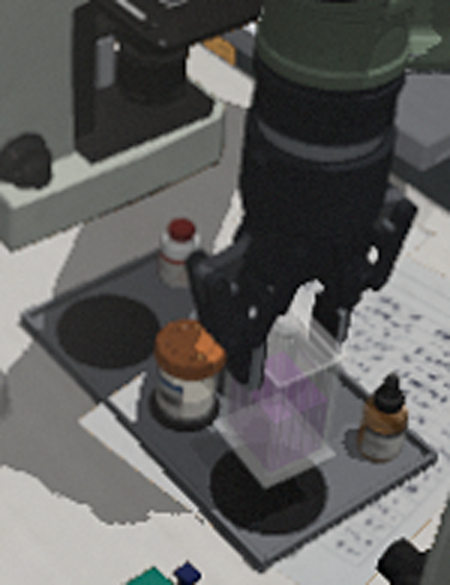

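View pics/w8.png

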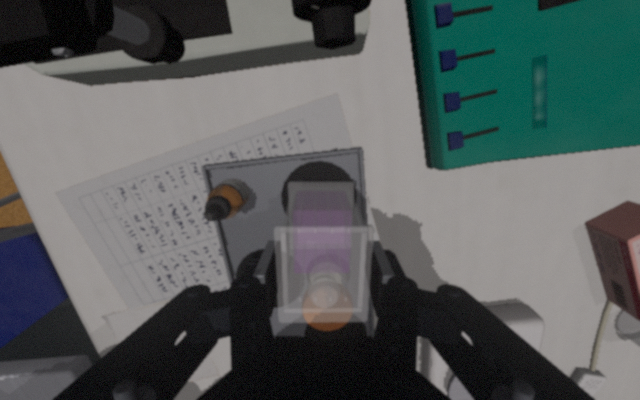

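```bash
python3 -m handwheel '[[0,0,0,0,0,0.03,1],[0,0,0,0.03,0,0.05,1],[0,0,0,0.065,-0.005,0.07,1],[0,0,0,0.1,-0.015,0.08,1],[0,0,0.02,0.13,-0.035,0.08,1],[0,0,0.04,0.15,-0.065,0.08,1],[0,0,0.06,0.158,-0.1,0.08,1],[0,0,0.08,0.158,-0.14,0.08,1],[0,0,0.1,0.158,-0.18,0.08,1],[0,0,0.11,0.158,-0.22,0.08,1],[0,0,0.11,0.158,-0.26,0.08,1],[0,0,0.11,0.158,-0.3,0.08,1]]'
python3 -m handwheel '[[0,0,0,0,-0.035,0,1],[0,0,0,0,-0.065,0,1],[0,0,0,0,-0.083,0,1],[0,0,0,0,-0.089,-0.02,1],[0,0,0,0,-0.089,-0.03,1],[0,0,0,0,-0.089,-0.03,1]]'
python3 - <<'E'
from h import *
m=eyes.camera_model('wrist');im=eyes.capture('wrist');np.save('w9.npy',m,allow_pickle=True)
cv2.imwrite('pics/w9.png',im)
d=eyes.capture('side');crop(d,100,80,340,300,2.5,'pics/d9c.png')
E
```

```text
t: 15.87
position: [0.6622, 0.0482, 0.206]
tool_rot: [-2.251, -2.189, 0.003]
ft_force: [0.8, 0.6, -1.8]
finger_gap: 0.0478
t: 16.37
position: [0.6605, -0.0388, 0.1734]
tool_rot: [-2.249, -2.185, 0.006]
ft_force: [0.2, 0.6, -1.8]
finger_gap: 0.0478
```

View pics/d9c.png

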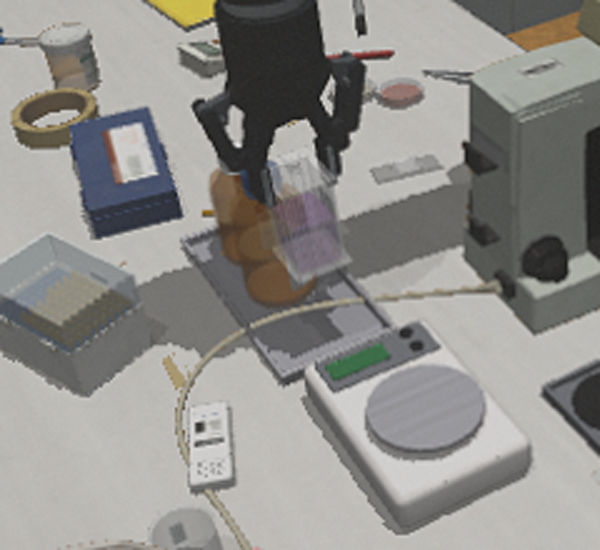

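View pics/w9.png

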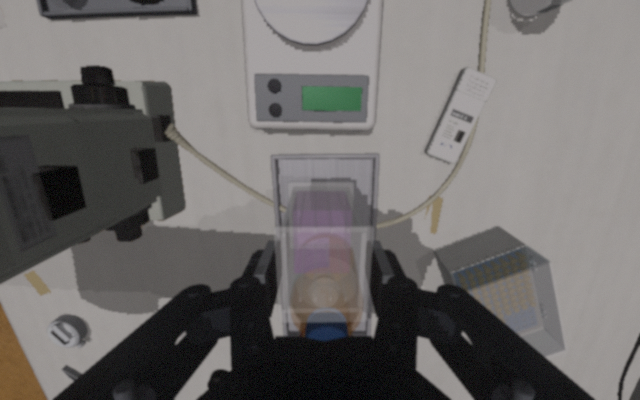

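```bash
python3 -m handwheel '[[0,0,0,0,0,-0.03,1],[0,0,0,0,0,-0.058,1],[0,0,0,0,0,-0.075,1],[0,0,0,0,0,-0.084,1],[0,0,0,0,0,-0.089,1],[0,0,0,0,0,-0.092,1],[0,0,0,0,0,-0.093,1],[0,0,0,0,0,-0.093,1]]'
```

```text
t: 17.13
position: [0.664, -0.0385, 0.0872]
tool_rot: [2.25, 2.19, 0.002]
ft_force: [-1.0, 1.1, 1.6]
finger_gap: 0.048
```

```bash
python3 -m handwheel '[[0,0,0,0,0,0,0.4],[0,0,0,0,0,0,0],[0,0,0,0,0,0,0],[0,0,0,0,0,0,0],[0,0,0,0,0,0.02,0],[0,0,0,0,0,0.05,0],[0,0,0,0,0,0.085,0],[0,0,0,0,0,0.12,0],[0,0,0,0,0.03,0.15,0],[0,0,0,0,0.07,0.15,0],[0,0,0,0,0.11,0.15,0],[0,0,0,0,0.11,0.15,0]]'; python3 - <<'E'
from h import *
m=eyes.camera_model('wrist');im=eyes.capture('wrist');np.save('w10.npy',m,allow_pickle=True)
cv2.imwrite('pics/w10.png',im)
d=eyes.capture('side');crop(d,100,80,340,300,2.5,'pics/d10c.png')
E
```

```text
t: 18.13
position: [0.6633, 0.0778, 0.236]
tool_rot: [-2.244, -2.197, -0.006]
ft_force: [-1.2, -1.0, -0.4]
finger_gap: 0.0857
```

View pics/d10c.png

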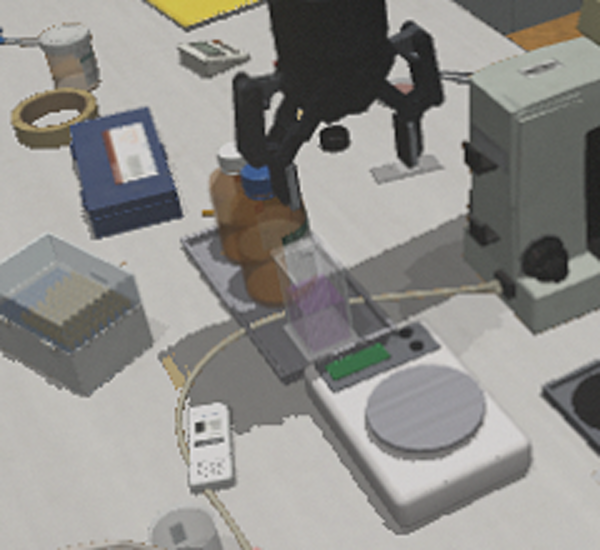

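View pics/w10.png

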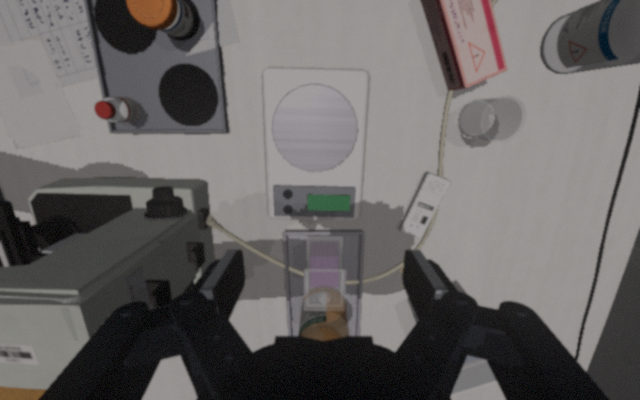

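```bash
python3 -m handwheel '[[0,0,0,-0.01,0.035,0,0],[0,0,0,-0.04,0.06,0,0],[0,0,0,-0.07,0.085,0,0],[0,0,0,-0.1,0.115,-0.01,0],[0,0,0,-0.125,0.145,-0.03,0],[0,0,0,-0.145,0.17,-0.05,0],[0,0,0,-0.16,0.19,-0.07,0],[0,0,0,-0.163,0.195,-0.08,0],[0,0,0,-0.163,0.195,-0.08,0]]'; python3 - <<'E'
from h import *
m=np.load('w10.npy',allow_pickle=True).item()
print('pan',onz(m,315,127.5,.058), 'stain knob?')
m=eyes.camera_model('wrist');im=eyes.capture('wrist');np.save('w11.npy',m,allow_pickle=True)
cv2.imwrite('pics/w11.png',im);print(status.sense()['position'])
E
```

```text
t: 18.98
position: [0.498, 0.2656, 0.1523]
tool_rot: [-2.25, -2.191, 0.007]
ft_force: [0.3, -0.3, 0.4]
finger_gap: 0.0855
pan [0.65661819 0.14036518 0.058     ] stain knob?
[0.49992167 0.26507934 0.15386737]
```

View pics/w11.png

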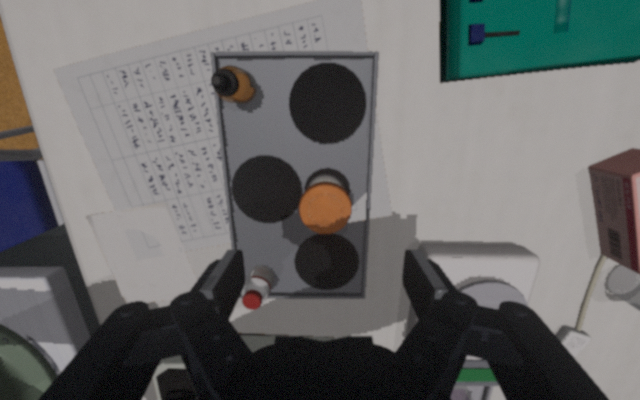

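```bash
python3 - <<'E'
from h import *
m=np.load('w11.npy',allow_pickle=True).item()
for n,p,z in [('left',(327.5,103),.006),('front',(267,188.5),.006),('right',(326.5,262.5),.006),('lid',(325.5,208),.062)]: print(n,onz(m,*p,z))
E
```

```text
left [0.50434322 0.35135728 0.006     ]
front [0.439578   0.26880259 0.006     ]
right [0.49950582 0.17977897 0.006     ]
lid [0.50023794 0.26600535 0.062     ]
```

```bash
python3 -m handwheel '[[0,0,0,0,0.0005,-0.035,0],[0,0,0,0,0.0005,-0.065,0],[0,0,0,0,0.0005,-0.09,0],[0,0,0,0,0.0005,-0.103,0],[0,0,0,0,0.0005,-0.106,0],[0,0,0,0,0.0005,-0.106,0],[0,0,0,0,0.0005,-0.106,0.4],[0,0,0,0,0.0005,-0.106,1],[0,0,0,0,0.0005,-0.106,1],[0,0,0,0,0.0005,-0.106,1],[0,0,0,0,0.0005,-0.106,1]]' 35
python3 -m handwheel '[[0,0,0,0,0,0.015,1],[0,0,0,0,0,0.05,1],[0,0,0,0,0,0.09,1],[0,0,0,0.03,-0.01,0.115,1],[0,0,0,0.065,-0.03,0.12,1],[0,0,0,0.1,-0.055,0.12,1],[0,0,0,0.13,-0.085,0.12,1],[0,0,0,0.15,-0.11,0.12,1],[0,0,0,0.156,-0.123,0.12,1],[0,0,0,0.156,-0.123,0.12,1]]'
python3 - <<'E'
from h import *
m=eyes.camera_model('wrist');im=eyes.capture('wrist');np.save('w12.npy',m,allow_pickle=True)
cv2.imwrite('pics/w12.png',im);s=status.sense();print(s['position'],s['ft_force'])
d=eyes.capture('side');crop(d,150,80,350,300,2.5,'pics/d12c.png')
E
```

```text
t: 19.95
position: [0.5014, 0.2667, 0.0504]
tool_rot: [2.251, 2.189, 0.004]
ft_force: [-0.3, -1.4, 6.0]
finger_gap: 0.0447
t: 20.78
position: [0.658, 0.1401, 0.1688]
tool_rot: [2.256, 2.184, 0.0]
ft_force: [-0.3, 0.1, -0.2]
finger_gap: 0.0447
[0.65652592 0.14206018 0.16870435] [ 0.01604364  1.15185403 -0.75745291]
```

View pics/d12c.png

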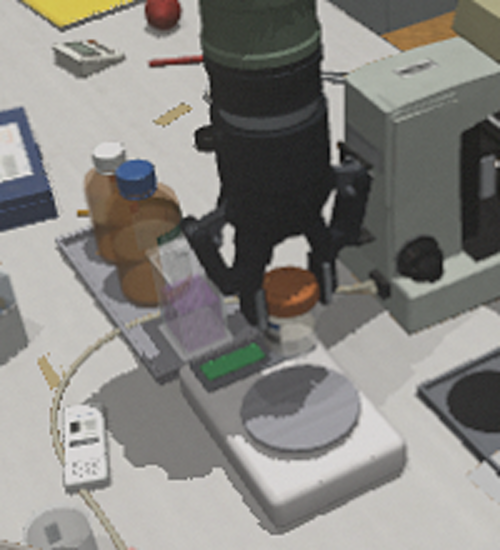

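View pics/w12.png

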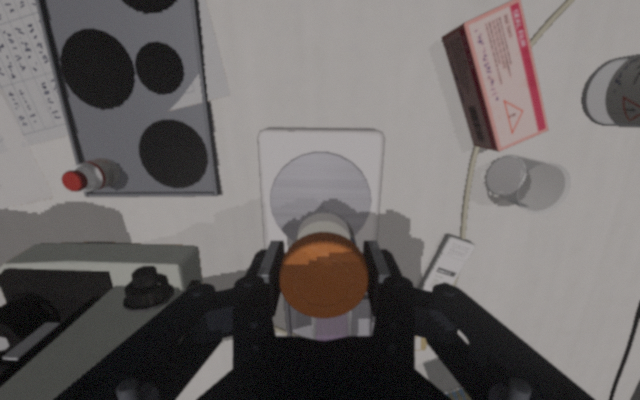

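```bash
python3 -m handwheel '[[0,0,0,0.0005,-0.0015,-0.025,1],[0,0,0,0.0005,-0.0015,-0.045,1],[0,0,0,0.0005,-0.0015,-0.057,1],[0,0,0,0.0005,-0.0015,-0.063,1],[0,0,0,0.0005,-0.0015,-0.066,1],[0,0,0,0.0005,-0.0015,-0.067,1],[0,0,0,0.0005,-0.0015,-0.068,1],[0,0,0,0.0005,-0.0015,-0.068,1]]'
```

```text
t: 21.55
position: [0.6569, 0.1429, 0.1024]
tool_rot: [2.251, 2.191, 0.002]
ft_force: [-2.1, 0.0, 3.5]
finger_gap: 0.0451
```

```bash
python3 -m handwheel '[[0,0,0,0,0,0,0.4],[0,0,0,0,0,0,0],[0,0,0,0,0,0,0],[0,0,0,0,0,0,0],[0,0,0,0,0,0.02,0],[0,0,0,0,0,0.05,0],[0,0,0,0,0,0.085,0],[0,0,0,0,0,0.12,0],[0,0,0,0,-0.03,0.14,0],[0,0,0,0,-0.06,0.14,0],[0,0,0,0,-0.06,0.14,0]]'; python3 - <<'E'
from h import *
m=eyes.camera_model('wrist');im=eyes.capture('wrist');np.save('w13.npy',m,allow_pickle=True)
cv2.imwrite('pics/w13.png',im); print(status.sense()['position'])
d=eyes.capture('side');crop(d,150,80,350,300,2.5,'pics/d13c.png')
E
```

```text
t: 22.47
position: [0.6582, 0.0774, 0.2431]
tool_rot: [2.254, 2.182, 0.002]
ft_force: [0.0, -0.7, 0.1]
finger_gap: 0.0855
[0.65736138 0.07949448 0.24178357]
```

View pics/d13c.png

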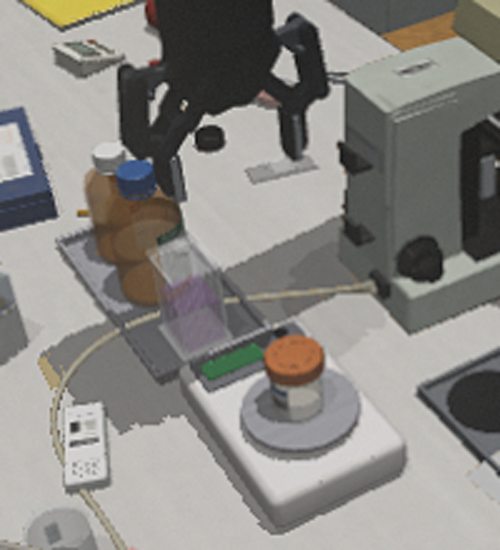

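View pics/w13.png

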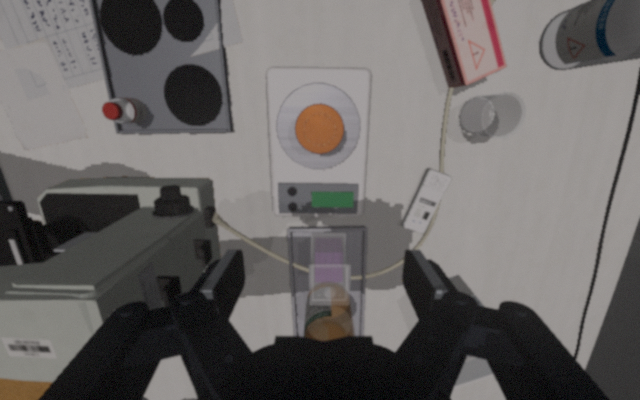

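```bash
python3 - <<'E'
from h import *
m=np.load('w13.npy',allow_pickle=True).item()
print('pan',onz(m,318.5,126,.058),'lid',onz(m,319,129,.114))
E
```

```text
pan [0.65648434 0.14005005 0.058     ] lid [0.65764714 0.14044194 0.114     ]
```

```bash
python3 -m handwheel '[[0,0,0,0.003,-0.04,0,0],[0,0,0,0.0065,-0.08,0,0],[0,0,0,0.0065,-0.11,-0.01,0],[0,0,0,0.0065,-0.121,-0.04,0],[0,0,0,0.0065,-0.121,-0.075,0],[0,0,0,0.0065,-0.121,-0.105,0],[0,0,0,0.0065,-0.121,-0.13,0],[0,0,0,0.0065,-0.121,-0.148,0],[0,0,0,0.0065,-0.121,-0.155,0],[0,0,0,0.0065,-0.121,-0.155,0],[0,0,0,0.0065,-0.121,-0.155,0.4]]' 40
python3 -m handwheel '[[0,0,0,0,0,0,1],[0,0,0,0,0,0,1],[0,0,0,0,0,0,1],[0,0,0,0,0,0,1],[0,0,0,0,0,0.015,1],[0,0,0,0,0,0.045,1],[0,0,0,0,0,0.08,1],[0,0,0,0,0,0.115,1],[0,0,0,0,0.03,0.125,1],[0,0,0,0,0.065,0.125,1],[0,0,0,0,0.1,0.125,1],[0,0,0,0,0.13,0.125,1]]'
python3 - <<'E'
from h import *
m=eyes.camera_model('wrist');im=eyes.capture('wrist')
cv2.imwrite('pics/w14.png',im); print(status.sense()['position'])
d=eyes.capture('side');crop(d,150,80,350,300,2.5,'pics/d14c.png')
E
```

```text
t: 23.48
position: [0.6634, -0.0384, 0.0858]
tool_rot: [-2.251, -2.191, 0.0]
ft_force: [0.8, -0.5, 1.6]
finger_gap: 0.0749
t: 24.48
position: [0.6631, 0.0927, 0.2116]
tool_rot: [2.252, 2.19, 0.002]
ft_force: [1.0, -0.0, -1.8]
finger_gap: 0.0483
[0.66250017 0.09891194 0.2112481 ]
```

View pics/d14c.png

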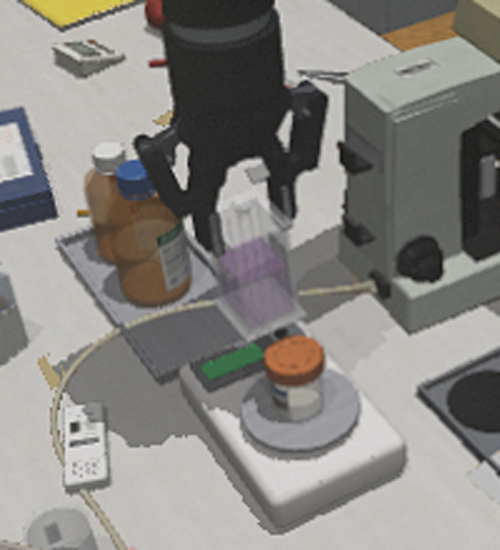

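```bash
python3 -m handwheel '[[0,0,0,-0.02,0,0.03,1],[0,0,-0.01,-0.05,0.01,0.045,1],[0,0,-0.03,-0.085,0.025,0.045,1],[0,0,-0.05,-0.11,0.055,0.045,1],[0,0,-0.07,-0.125,0.09,0.045,1],[0,0,-0.09,-0.135,0.125,0.045,1],[0,0,-0.11,-0.145,0.16,0.03,1],[0,0,-0.11,-0.15,0.195,0.01,1],[0,0,-0.11,-0.155,0.23,-0.01,1],[0,0,-0.11,-0.158,0.252,-0.03,1],[0,0,-0.11,-0.158,0.26,-0.05,1],[0,0,-0.11,-0.158,0.26,-0.06,1]]'
python3 -m handwheel '[[0,0,0,0,0,0,1],[0,0,0,0,0,0,1]]'
python3 - <<'E'
from h import *
m=eyes.camera_model('wrist');im=eyes.capture('wrist');np.save('w15.npy',m,allow_pickle=True)
cv2.imwrite('pics/w15.png',im); s=status.sense();print(s['position'],s['ft_force'])
d=eyes.capture('side');crop(d,310,130,460,325,3,'pics/d15c.png')
E
```

```text
t: 25.58
position: [0.5037, 0.352, 0.1482]
tool_rot: [-2.366, -2.066, 0.004]
ft_force: [0.4, -0.5, -1.9]
finger_gap: 0.0479
t: 25.75
position: [0.5053, 0.3497, 0.1507]
tool_rot: [2.37, 2.061, -0.002]
ft_force: [-0.3, 0.3, -1.4]
finger_gap: 0.0477
[0.50602829 0.34992643 0.15168218] [ 0.28264407  0.57972144 -1.42280062]
```

View pics/d15c.png

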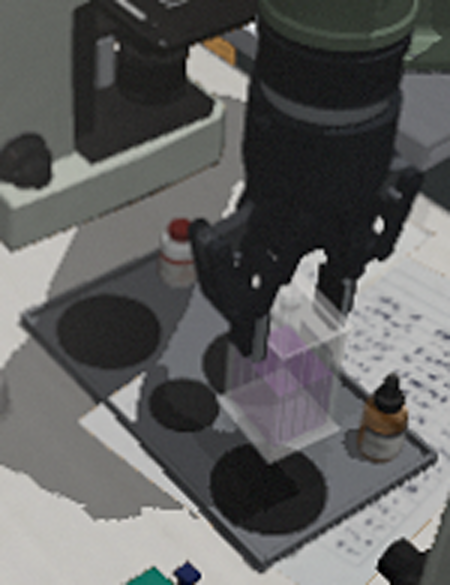

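View pics/w15.png

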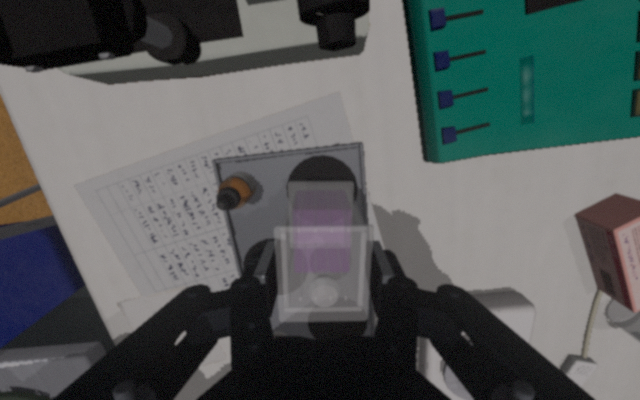

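```bash
python3 -m handwheel '[[0,0,0,0,0.0005,-0.025,1],[0,0,0,0,0.0005,-0.042,1],[0,0,0,0,0.0005,-0.052,1],[0,0,0,0,0.0005,-0.057,1],[0,0,0,0,0.0005,-0.06,1],[0,0,0,0,0.0005,-0.062,1],[0,0,0,0,0.0005,-0.0625,1],[0,0,0,0,0.0005,-0.0625,1]]'
```

```text
t: 26.52
position: [0.5059, 0.3518, 0.0907]
tool_rot: [2.369, 2.063, 0.003]
ft_force: [-2.6, -0.2, 5.8]
finger_gap: 0.0479
```

```bash
python3 -m handwheel '[[0,0,0,0,0,0,0.4],[0,0,0,0,0,0,0],[0,0,0,0,0,0,0],[0,0,0,0,0,0,0],[0,0,0,0,0,0.02,0],[0,0,0,0,0,0.05,0],[0,0,0,0,0,0.085,0],[0,0,0,0,0,0.12,0],[0,0,0.03,0.03,-0.015,0.15,0],[0,0,0.06,0.055,-0.045,0.17,0],[0,0,0.09,0.08,-0.075,0.17,0],[0,0,0.11,0.105,-0.105,0.17,0]]'; python3 - <<'E'
from h import *
m=eyes.camera_model('wrist');im=eyes.capture('wrist');np.save('w16.npy',m,allow_pickle=True)
cv2.imwrite('pics/w16.png',im); print(status.sense()['position'])
E
python3 -m handwheel '[[0,0,0,0.02,-0.035,0,0],[0,0,0,0.035,-0.075,0,0],[0,0,0,0.045,-0.115,0,0],[0,0,0,0.05,-0.155,0,0],[0,0,0,0.05,-0.195,0,0],[0,0,0,0.05,-0.235,0,0],[0,0,0,0.05,-0.275,0,0],[0,0,0,0.05,-0.31,0,0],[0,0,0,0.05,-0.34,0,0],[0,0,0,0.05,-0.355,0,0],[0,0,0,0.05,-0.355,0,0]]'
python3 - <<'E'
from h import *
m=eyes.camera_model('wrist');im=eyes.capture('wrist');np.save('w17.npy',m,allow_pickle=True)
cv2.imwrite('pics/w17.png',im); print(status.sense()['position'])
d=eyes.capture('side');cv2.imwrite('pics/d17.png',d)
E
```

```text
t: 27.52
position: [0.6123, 0.2461, 0.2611]
tool_rot: [2.247, 2.192, 0.007]
ft_force: [0.3, -0.2, -1.1]
finger_gap: 0.0851
[0.61693567 0.23876632 0.25942398]
t: 28.48
position: [0.66, -0.112, 0.2579]
tool_rot: [2.257, 2.184, -0.001]
ft_force: [-0.8, 0.3, -0.3]
finger_gap: 0.0852
[ 0.66006872 -0.1097682   0.25790298]
```

View pics/w16.png

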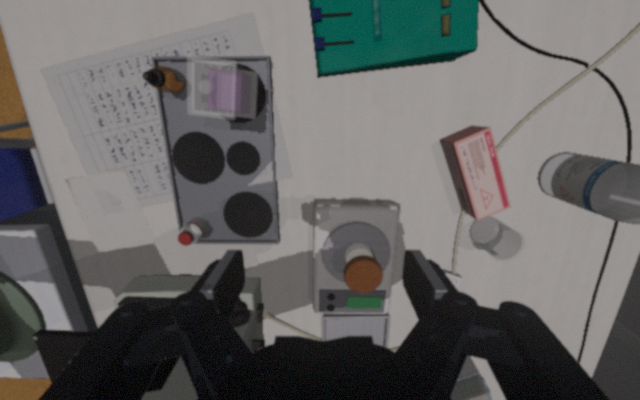

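View pics/w17.png

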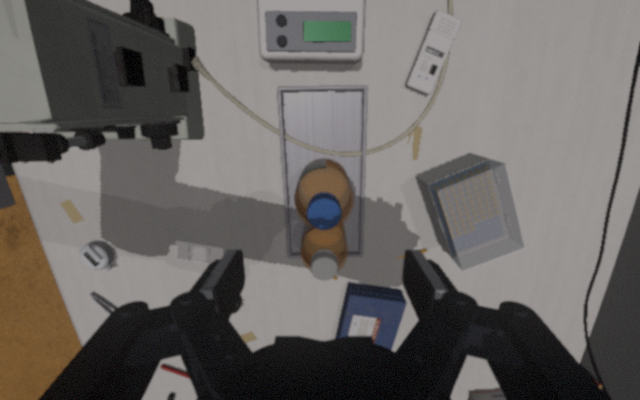

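View pics/d17.png

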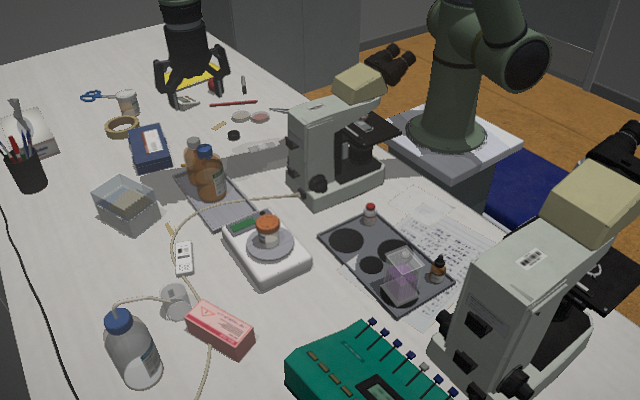

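```bash
python3 -m handwheel '[[0,0,0,0,-0.018,-0.02,0],[0,0,0,0,-0.018,-0.055,0],[0,0,0,0,-0.018,-0.09,0],[0,0,0,0,-0.018,-0.12,0],[0,0,0,0,-0.018,-0.145,0],[0,0,0,0,-0.018,-0.16,0],[0,0,0,0,-0.018,-0.164,0],[0,0,0,0,-0.018,-0.164,0],[0,0,0,0,-0.018,-0.164,0.3],[0,0,0,0,-0.018,-0.164,1],[0,0,0,0,-0.018,-0.164,1],[0,0,0,0,-0.018,-0.164,1]]' 45
python3 -m handwheel '[[0,0,0,0,0,0,1],[0,0,0,0,0,0.015,1],[0,0,0,0,0,0.045,1],[0,0,0,0,0,0.08,1],[0,0,0,0,0,0.115,1],[0,0,0,0,0,0.15,1],[0,0,0,0,0.03,0.175,1],[0,0,0,0,0.065,0.18,1],[0,0,0,0,0.105,0.18,1],[0,0,0,-0.005,0.145,0.18,1],[0,0,0,-0.015,0.185,0.18,1],[0,0,0,-0.03,0.22,0.18,1]]'
python3 - <<'E'
from h import *
m=eyes.camera_model('wrist');im=eyes.capture('wrist');np.save('w18.npy',m,allow_pickle=True)
cv2.imwrite('pics/w18.png',im); print(status.sense()['position'])
d=eyes.capture('side');crop(d,130,50,370,300,2.2,'pics/d18.png')
E
```

```text
t: 29.58
position: [0.6612, -0.1263, 0.0962]
tool_rot: [2.251, 2.189, 0.003]
ft_force: [-1.9, 1.5, 5.4]
finger_gap: 0.067
t: 30.58
position: [0.6302, 0.0956, 0.2739]
tool_rot: [-2.252, -2.19, -0.001]
ft_force: [-0.6, 1.0, -4.1]
finger_gap: 0.0675
[0.62633339 0.10270775 0.27412308]
```

View pics/d18.png

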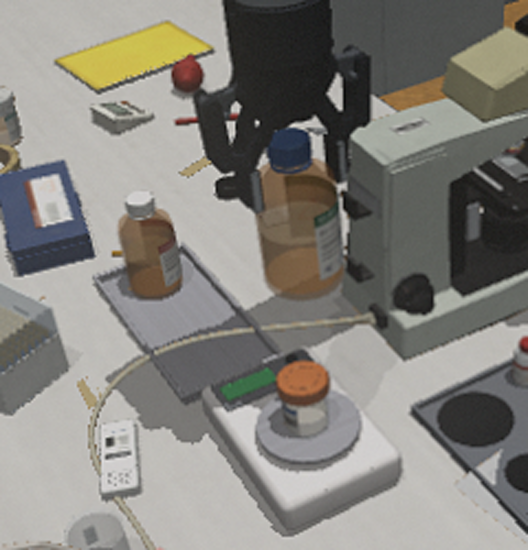

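```bash
python3 -m handwheel '[[0,0,0,-0.015,0.035,0,1],[0,0,0,-0.035,0.07,0,1],[0,0,0,-0.06,0.1,0,1],[0,0,0,-0.09,0.125,0,1],[0,0,0,-0.12,0.145,-0.02,1],[0,0,0,-0.15,0.163,-0.04,1],[0,0,0,-0.175,0.173,-0.07,1],[0,0,0,-0.19,0.175,-0.1,1],[0,0,0,-0.1905,0.175,-0.13,1],[0,0,0,-0.1905,0.175,-0.145,1],[0,0,0,-0.1905,0.175,-0.145,1],[0,0,0,-0.1905,0.175,-0.145,1]]'
python3 - <<'E'
from h import *
m=eyes.camera_model('wrist');im=eyes.capture('wrist');np.save('w19.npy',m,allow_pickle=True)
cv2.imwrite('pics/w19.png',im); print(status.sense()['position'])
d=eyes.capture('side');crop(d,300,100,480,325,2.6,'pics/d19.png')
E
```

```text
t: 31.68
position: [0.4395, 0.268, 0.129]
tool_rot: [-2.252, -2.189, 0.002]
ft_force: [0.7, 0.9, -2.9]
finger_gap: 0.0674
[0.44062487 0.26843838 0.13006993]
```

View pics/d19.png

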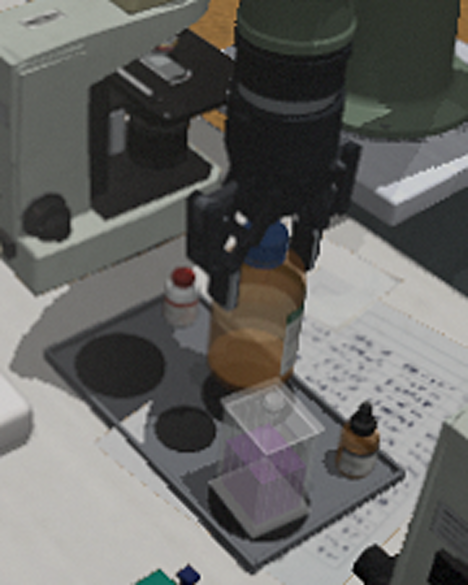

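View pics/w19.png

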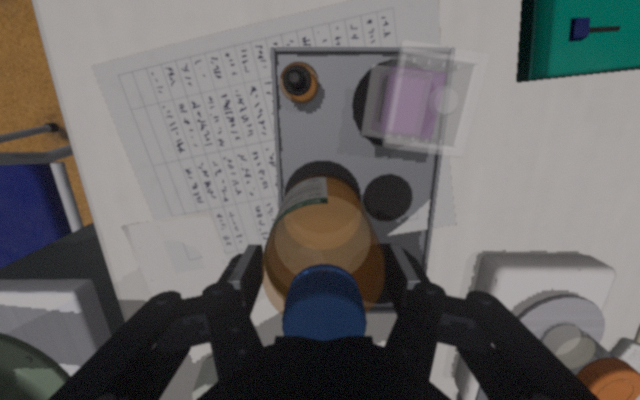

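```bash
python3 -m handwheel '[[0,0,0,0,0,-0.012,1],[0,0,0,0,0,-0.021,1],[0,0,0,0,0,-0.027,1],[0,0,0,0,0,-0.03,1],[0,0,0,0,0,-0.0315,1],[0,0,0,0,0,-0.0325,1],[0,0,0,0,0,-0.0325,1]]'
python3 - <<'E'
from h import *
m=np.load('w19.npy',allow_pickle=True).item()
print('knob',onz(m,444,100,.113))
E
```

```text
t: 32.37
position: [0.4398, 0.2686, 0.099]
tool_rot: [2.252, 2.19, 0.001]
ft_force: [-6.1, -2.4, 15.1]
finger_gap: 0.0668
knob [0.50298742 0.35102135 0.113     ]
```

```bash
python3 -m handwheel '[[0,0,0,0,0,0.001,1],[0,0,0,0,0,0.001,1]]'; python3 -m handwheel '[[0,0,0,0,0,0,0.3],[0,0,0,0,0,0,0],[0,0,0,0,0,0,0],[0,0,0,0,0,0,0],[0,0,0,0,0,0.02,0],[0,0,0,0,0,0.05,0],[0,0,0,0,0,0.085,0],[0,0,0,0,0,0.12,0],[0,0,0,0.03,0,0.15,0],[0,0,0,0.065,0,0.17,0],[0,0,0,0.105,-0.01,0.17,0],[0,0,0,0.14,-0.03,0.17,0]]'; python3 - <<'E'
from h import *
m=eyes.camera_model('wrist');im=eyes.capture('wrist');np.save('w20.npy',m,allow_pickle=True)
cv2.imwrite('pics/w20.png',im); print(status.sense()['position'])
E
```

```text
t: 32.53
position: [0.4402, 0.2688, 0.099]
tool_rot: [2.252, 2.19, 0.002]
ft_force: [-3.5, -0.6, 8.2]
finger_gap: 0.0672
t: 33.53
position: [0.5827, 0.2401, 0.27]
tool_rot: [2.248, 2.192, 0.008]
ft_force: [0.5, 0.3, -0.9]
finger_gap: 0.0854
[0.58828477 0.23441631 0.26784813]
```

View pics/w20.png

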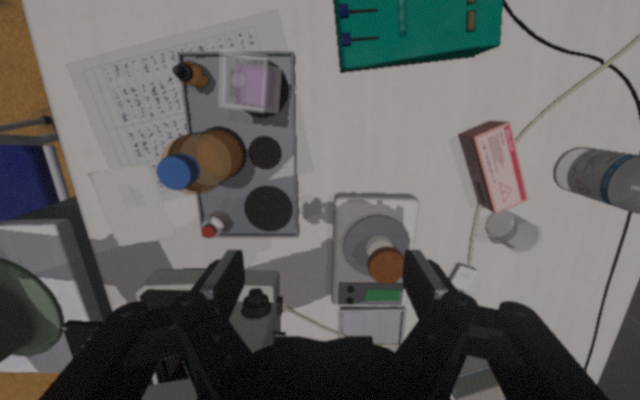

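```bash
python3 -m handwheel '[[0,0,0,0.02,-0.035,0,0],[0,0,0,0.04,-0.07,0,0],[0,0,0,0.06,-0.105,0,0],[0,0,0,0.075,-0.14,0,0],[0,0,0,0.0795,-0.18,0,0],[0,0,0,0.0795,-0.22,0,0],[0,0,0,0.0795,-0.26,0,0],[0,0,0,0.0795,-0.3,0,0],[0,0,0,0.0795,-0.34,0,0],[0,0,0,0.0795,-0.375,0,0],[0,0,0,0.0795,-0.405,0,0],[0,0,0,0.0795,-0.405,0,0]]'
python3 - <<'E'
from h import *
m=eyes.camera_model('wrist');im=eyes.capture('wrist')
cv2.imwrite('pics/w21.png',im); print(status.sense()['position'])
for dy in (0,):
    np.save('w21.npy',m,allow_pickle=True)
E
```

```text
t: 34.58
position: [0.6586, -0.1729, 0.2668]
tool_rot: [2.259, 2.181, -0.003]
ft_force: [-0.8, 0.0, 0.2]
finger_gap: 0.0856
[ 0.65869335 -0.16992442  0.26688044]
```

View pics/w21.png

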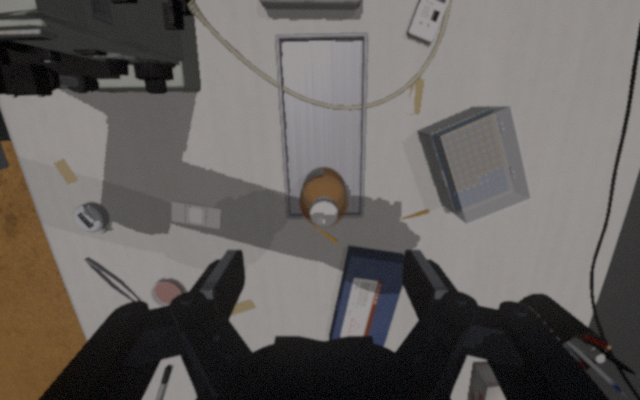

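```bash
python3 - <<'E'
from h import *
print(onz(np.load('w21.npy',allow_pickle=True).item(),323,213,.12))
E
python3 -m handwheel '[[0,0,0,0,-0.025,0,0],[0,0,0,0,-0.032,-0.02,0],[0,0,0,0,-0.032,-0.055,0],[0,0,0,0,-0.032,-0.09,0],[0,0,0,0,-0.032,-0.12,0],[0,0,0,0,-0.032,-0.12,0]]'
```

```text
[ 0.65801292 -0.19856631  0.12      ]
t: 35.13
position: [0.655, -0.1954, 0.1403]
tool_rot: [-2.243, -2.183, 0.007]
ft_force: [-2.0, 1.1, -0.5]
finger_gap: 0.0858
```

Bottle confirmed at (.658,-.199), matching the plan.

```bash
python3 -m handwheel '[[0,0,0,0,0,-0.03,0],[0,0,0,0,0,-0.05,0],[0,0,0,0,0,-0.0605,0],[0,0,0,0,0,-0.0605,0],[0,0,0,0,0,-0.0605,0.3],[0,0,0,0,0,-0.0605,1],[0,0,0,0,0,-0.0605,1],[0,0,0,0,0,-0.0605,1],[0,0,0,0,0,-0.0605,1]]' 45
python3 -m handwheel '[[0,0,0,0,0,0.015,1],[0,0,0,0,0,0.045,1],[0,0,0,0,0,0.08,1],[0,0,0,0,0,0.115,1],[0,0,0,0,0,0.15,1],[0,0,0,0,0.03,0.175,1],[0,0,0,0,0.065,0.18,1],[0,0,0,0,0.105,0.18,1],[0,0,0,0,0.145,0.18,1],[0,0,0,0,0.185,0.18,1],[0,0,0,-0.01,0.225,0.18,1],[0,0,0,-0.02,0.265,0.18,1]]'
python3 - <<'E'
from h import *
m=eyes.camera_model('wrist');im=eyes.capture('wrist')
cv2.imwrite('pics/w22.png',im); print(status.sense()['position'])
d=eyes.capture('side');crop(d,130,50,370,300,2.2,'pics/d22.png')
E
```

```text
t: 35.88
position: [0.6603, -0.199, 0.0898]
tool_rot: [2.25, 2.188, 0.002]
ft_force: [-2.0, 1.2, 7.4]
finger_gap: 0.0589
t: 36.88
position: [0.639, 0.0683, 0.2677]
tool_rot: [2.252, 2.189, 0.001]
ft_force: [0.4, 0.9, -2.1]
finger_gap: 0.0592
[0.63635066 0.07676615 0.26792203]
```

View pics/d22.png

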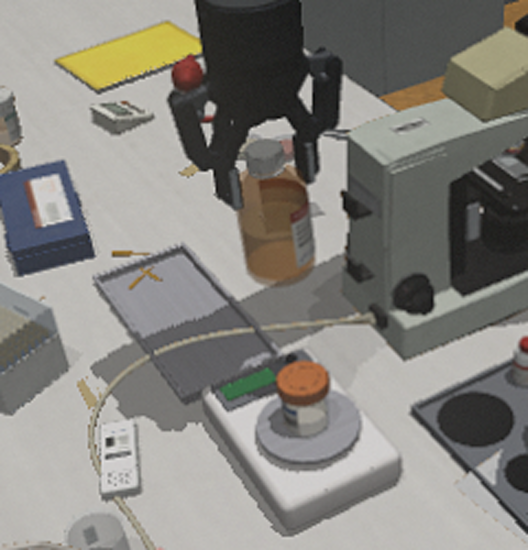

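```bash
python3 -m handwheel '[[0,0,0,-0.01,0.035,0,1],[0,0,0,-0.03,0.065,0,1],[0,0,0,-0.06,0.09,0,1],[0,0,0,-0.095,0.108,0,1],[0,0,0,-0.125,0.115,-0.02,1],[0,0,0,-0.139,0.116,-0.05,1],[0,0,0,-0.139,0.116,-0.085,1],[0,0,0,-0.139,0.116,-0.115,1],[0,0,0,-0.139,0.116,-0.135,1],[0,0,0,-0.139,0.116,-0.145,1],[0,0,0,-0.139,0.116,-0.145,1],[0,0,0,-0.139,0.116,-0.145,1]]'
python3 - <<'E'
from h import *
m=eyes.camera_model('wrist');im=eyes.capture('wrist');np.save('w23.npy',m,allow_pickle=True)
cv2.imwrite('pics/w23.png',im); print(status.sense()['position'])
d=eyes.capture('side');crop(d,300,100,480,325,2.6,'pics/d23.png')
E
```

```text
t: 37.98
position: [0.5008, 0.1824, 0.1229]
tool_rot: [2.252, 2.19, 0.0]
ft_force: [0.9, -0.1, -2.0]
finger_gap: 0.059
[0.50148161 0.1825357  0.12363858]
```

View pics/d23.png

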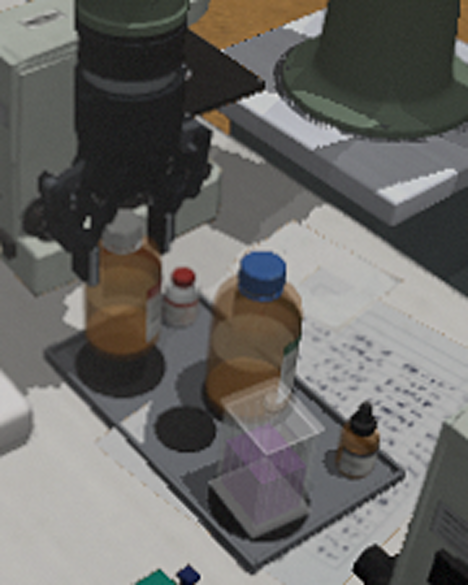

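View pics/w23.png

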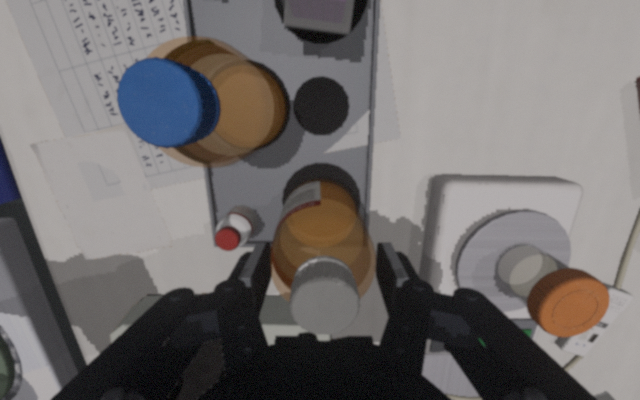

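```bash
python3 -m handwheel '[[0,0,0,0,0,-0.012,1],[0,0,0,0,0,-0.021,1],[0,0,0,0,0,-0.027,1],[0,0,0,0,0,-0.03,1],[0,0,0,0,0,-0.031,1],[0,0,0,0,0,-0.032,1],[0,0,0,0,0,-0.032,1]]'
```

```text
t: 38.67
position: [0.5002, 0.1827, 0.0925]
tool_rot: [2.252, 2.19, 0.001]
ft_force: [-6.9, -1.5, 15.7]
finger_gap: 0.059
```

```bash
python3 -m handwheel '[[0,0,0,0,0,0.001,1],[0,0,0,0,0,0.001,1]]'; python3 -m handwheel '[[0,0,0,0,0,0,0.3],[0,0,0,0,0,0,0],[0,0,0,0,0,0,0],[0,0,0,0,0,0,0],[0,0,0,0,0,0.02,0],[0,0,0,0,0,0.05,0],[0,0,0,0,0,0.085,0],[0,0,0,0,0,0.12,0],[0,0,0,0,0,0.16,0],[0,0,0,0,0,0.2,0],[0,0,0,0,0,0.2,0],[0,0,0,0,0,0.2,0]]'; python3 - <<'E'
from h import *
m=eyes.camera_model('wrist');im=eyes.capture('wrist');np.save('w24.npy',m,allow_pickle=True)
cv2.imwrite('pics/w24.png',im); print(status.sense()['position'])
cv2.imwrite('pics/d24.png',eyes.capture('side'))
cv2.imwrite('pics/s24.png',eyes.capture('scene'))
E
```

```text
t: 38.83
position: [0.5005, 0.1828, 0.0926]
tool_rot: [2.252, 2.19, 0.002]
ft_force: [-2.6, 0.4, 9.6]
finger_gap: 0.0592
t: 39.83
position: [0.502, 0.1829, 0.2939]
tool_rot: [2.25, 2.188, 0.008]
ft_force: [-0.3, 0.4, 0.3]
finger_gap: 0.0855
[0.50073502 0.18256493 0.29178363]
```

View pics/w24.png

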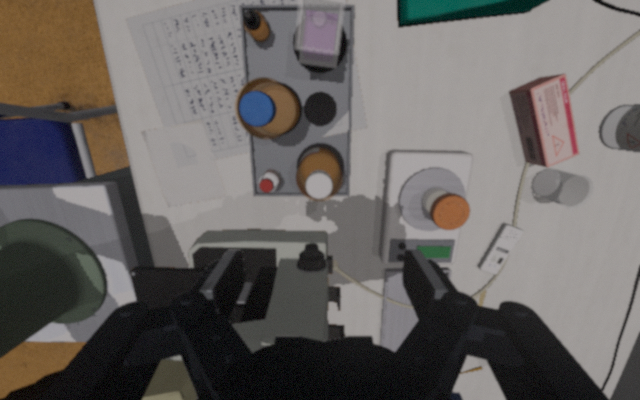

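View pics/d24.png

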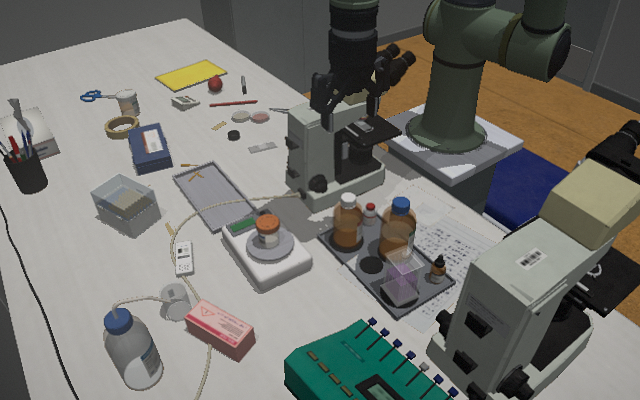

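View pics/s24.png

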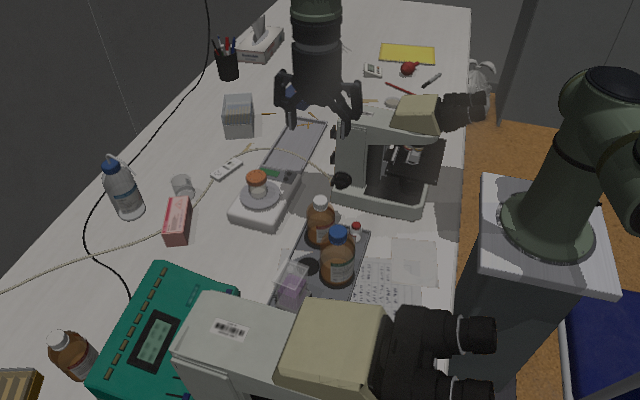

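```bash
python3 - <<'E'
from h import *
m=np.load('w24.npy',allow_pickle=True).item()
for n,p,z in [('blue',(256,108.5),.140),('white',(319,185.5),.123),('knob',(320,18),.113),('lid',(450,211),.114),('dtall',(252,18),.074),('dshort',(267,185),.056)]: print(n,np.round(onz(m,*p,z),4))
E
```

```text
blue [0.44   0.2662 0.14  ]
white [0.4989 0.1818 0.123 ]
knob [0.5052 0.3502 0.113 ]
lid [0.6557 0.1431 0.114 ]
dtall [0.4297 0.3635 0.074 ]
dshort [0.4261 0.1667 0.056 ]
```

```bash
python3 - <<'E'
import cv2,numpy as np
a=cv2.imread('pics/side0.png')[235:295,420:460].astype(int);b=cv2.imread('pics/d24.png')[235:295,420:460].astype(int)
print(np.abs(a-b).mean())
from bench import workorder
print(workorder.hand_in())
E
```

```text
6.024444444444445
the job is handed in; nothing more can be done
None
```

The job is done and handed in at about 40 s. I moved the large bottle, small bottle and staining jar to the steel tray, and while all three stood there I set the specimen jar on the balance pan. I then put each one back on its own pad.

**Positions:** My last wrist picture puts the specimen jar about 2 mm from the pan centre. Each of the three is about 2 mm from its pad centre, and nothing is tilted or knocked over. The arm was raised clear of everything.

**Droppers:** Both look unmoved by eye. One measurement disagreed: the wrist camera put the tall dropper's top about 6 mm from its first reading. It sits at the same pixels in the side picture, so I took that as a rough pixel reading. A pixel comparison of that patch of the side picture showed a mean difference of 6 grey levels, which I did not look into.

**Contact:** The bottles pressed their pads with up to about 16 N as I set them down, well under the limits.

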